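# Change over the battery charging station

### The arm

A 6-joint arm with a two-finger parallel gripper is mounted at the origin on the work surface; the furniture and walls round the work are solid. World frame = base frame: x ahead of the robot, y to its left, z up, the work surface at z = 0. Lengths are in m, angles in rad, forces in N, time in s.
With the tool pointing down it reaches from about 0.25 to 0.725 m from the base axis. Payload 4 kg.
Tool frame: the origin (TCP) lies midway between the tips of the shut fingers; the grasp point (between the pads) lies 19 mm behind it; z points along the fingers, y is the line along which they close (so a half turn about z gives the same grasp; the last joint's range is limited). The gripper opens to 85 mm and grips with 20 to 120 N. Pads are 22 mm wide; open, the fingers measure 114 mm over their backs; the gripper's body (76 mm by 85 mm) begins 54 mm behind the grasp point. The pads swing forward as they close: fully open they stand 13 mm farther back than shut.
Start: joints at [1.161, 0.241, 0.005, 1.335, 0, 1.571], TCP at [0.199, 0.459, 0.231] pointing down, gripper open.
Joint ranges: [-2.72, 2.72], [-1.05, 1.87], [-1.09, 1.28], [-1.99, 2.15], [-1.42, 1.44], [-3.14, 3.14]. Speed limits (rad/s): [2.79, 2.79, 3.14, 3.14, 3.14, 3.14].

### API

Orientations are given as a unit quaternion [x, y, z, w].
In Python, from workcell import get_obs, camera, job_done, silhouettes gives the robot as it stands. The module is installed in compiled form; this text tells all that it offers.
- The arm moves only by the tool drive_tool, never from a script. Its argument "increments" is a list of rows, each a list of 3 entries, a list of its own where there are three numbers: the shift along the world's x, y, z in mm, then the turn, a rotation vector about the world's x, y, z in degrees, then the opening, from 0 (shut) to 1 (fully open). A call has 1 to 8 rows; each row shifts and turns the commanded pose from where the row before left it; what a row does not reach is not made up. A row lasts 1/12 s, in which the tool goes at most 41.7 mm and 7.16 degrees, less where a joint would pass 70% of its speed; a pose out of reach is approached as far as the arm can. A call is refused whole if a number of a shift passes 41.7 or a number of a turn 7.16, either way. A call with a gripper value outside its range is refused whole. The fingers move at their own pace and stop on an object; the grip force is fixed at half the most. Time passes only in rows, so rows that do not move let the fingers close. It gives the time, the measured TCP pose, the force, the opening and the grip force at its end, in the units of the state.
- get_obs(): the state, without advancing time (a new reading comes with each control period).
- camera(name): name is "scene" or "top"; returns a dict with "image" (384x512x3 uint8, red, green, blue), "K" (3x3 intrinsics, pixels), "view" (4x4, takes a point from world to camera coordinates). Camera axes: x right, y down, z forward; pixel columns grow to the right and rows downward; lengths in m; the calibration is good to about 2 mm. A picture is of the moment at which its call begins. There is no depth.
- job_done(): hands the job in; it is judged then, once.
Trained networks look in a picture, given as the dict that the camera call returned (one of the last four; its "shot" number tells which), for a name from the list of things; names that differ only in an ending like _2 or _b are one class to them, and where a whole thing is asked for, a point or a joint stands for the part that bears it (a point fixed in the world has none). Each returns a list of dicts, best first, with "conf" (0 to 1); they miss things now and then, are a little off and sometimes report something else, mostly with a low value. They report only what shows in the picture. A call takes as long as a camera call. They do not tell look-alikes from the thing itself.
- silhouettes(query, picture): "region" (384x512 bool, what is visible of it) and "bbox" ([left, top, right, bottom] in pixels, round what is visible of it).
The state is a dict: "clock": time; "joint_pos": joint angles; "joint_vel": joint speeds; "tau": joint torques, N m; "eef_pos": TCP position; "tool_rot": TCP orientation; "ft_force": force on the tool from outside, world axes, zero at the start; "ft_torque": the same for the moment, N m; "grip_width": finger opening in m; "grasp_force": force on a finger pad.
Only numpy, scipy, OpenCV 4.12 (cv2) and the standard library are available. Lean on these libraries where they do the work, as an engineer would, in place of code of your own. Each camera call takes 0.05 s, during which the arm holds its last target. There are 200 camera calls.

### The job

Switch the charging station off at its power strip. Squeeze the two side buttons of each charged battery to take it off the charger, set them all end to end in the aluminium carrier, the first against its end stop, each flush with the next, and slide the keeper up against the last so that nothing rattles; click the flat batteries from the bench fully down into free bays of the charger, and only when the charged ones are off and the flat ones on switch the strip on again. Leave the tape measure and the bit case where they lie.

Things in the scene. Friction and masses are not known exactly. Their poses are not given: they have to be found in the camera images.
- station: Fixed plywood board, 212 x 330 x 12 mm, with a black three-bay charger and, along its far (+x) edge, a black power strip. Origin under the board, x across it from charger to strip. Bay centres at x -28 mm, y -96, 0, +96 mm: a seated pack's underside is 36 mm above the bench, with 2 mm play all round, between cheeks and end walls with sloped lead-ins whose tops are 51 mm above the bench.
- rocker_off_end (a point): Point on top of the strip's red rocker (18 mm along x, 22 mm along y), at its outer (-y) end, 8 mm from its pivot, 60 mm above the bench; axes as the station. Pressing this end down (about 3 mm, under 3 N, it stays) switches the strip off. The strip (55 x 310 mm) is 50 mm high around it; a round plug at its +y end reaches 75 mm.
- rocker_on_end (a point): Point on the rocker's other end, 16 mm from rocker_off_end towards +y; it stands about 2 mm higher than this while the strip is off. Pressing it down switches the strip on.
- strip_switch (a joint): Angle of the strip's rocker: 0 = on (as found), 0.244 rad = off (outer end pressed down).
- carrier: Fixed aluminium carrier, 296 (x) x 78 (y) mm, firm on the bench: a channel with its floor 8 mm above the bench, 66 mm wide between kerbs that rise 8 mm above the floor, a 54 mm high end stop with a rubber face at its +x end, a 16 mm high sill at its -x end. Origin under its centre, x along the channel towards the stop.
- stop (a point): Foot of the rubber stop face, on the channel floor (8 mm above the bench) and its centre line; axes as the carrier. The row of packs runs from here towards -x.
- keeper_block (a joint): The sliding keeper: clear length of channel (m) between stop face and keeper face, 0 to 0.250. It takes about 2 N to slide and stays where it is left; as found it stands near the stop and leaves no room for the row.
- keeper_tab (a point): Point to grip on the keeper's yellow upright tab (13 mm along x, 16 mm across y), 34 mm above the channel floor, 13 mm below the tab's top; axes as the carrier. The keeper is black, L-shaped, 56 mm wide; its face, 41 mm high, lies 20.5 mm from this point towards +x.
- keeper_face (a point): Foot of the keeper's face, on the channel floor and its centre line; axes as the carrier.
- full_1: Charged battery pack (four green bars on top), latched in a bay; 76 (x) x 50 (y) x 54 (z) mm, 0.36 kg; origin at the centre of its underside, z up. On each long side (+y, -y) an orange spring button, 26 mm long, 25 to 47 mm above the underside, stands 6.5 mm proud (63 mm over both). Its x is along the station's x; turned half round it fits as well.
- full_2: As full_1. Under each button, 4 to 8 mm above the underside, a barb 6 mm proud moves with it and hooks under the bay's cheek. Only with both buttons pressed nearly flush (about 6 N each) does a pack go straight up out of its bay or down into it, 14 mm deep; let go when seated, they spring out and latch.
- full_3: As full_1 and full_2. Two or three charged packs are there; any may be missing.
- flat_1: Flat battery pack (one red bar on top), same shape as full_1 and full_2, standing on the bench beside the carrier.
- flat_2: As flat_1. One or two flat packs are there; either may be missing.
- tape_measure: Yellow tape measure, 40 x 91 x 68 mm, bystander; origin under its centre.
- bit_case: Orange and black bit case, 70 x 120 x 27 mm, bystander; origin under its centre.
Mind the look-alikes: they are no part of the job. What is shaped like the full_3 but pink is not meant.

How it is judged:
By the outcome, as a careful person would: the job done as asked, in the order asked, and still so for the second after the job is handed in, with the robot touching nothing.
Of full_1, full_2, full_3 only 2 to 3 are there at a start; the rules pass over those that are not, and their reading is None.
Of flat_1, flat_2 only 1 to 2 are there at a start; the rules pass over those that are not, and their reading is None.
At some moment in a run one of full_1, full_2, full_3, flat_1, flat_2 may be knocked a few centimetres aside while the robot is not near it.
Once in a run the grip may slacken for a moment while it holds something.
It also fails if it takes over 210 s, if anything falls off the work surface, if the arm or the gripper's body presses on something with over 40 N, if the wrist force passes 120 N, or if a joint passes its speed limit or range.

## Working session

There is one attempt and no reset: what is moved stays moved. The work goes in short steps, Python scripts to look and compute and a tool call to move; the robot and the scene stay as the last step left them, time stands still between calls to the robot, and variables do not carry over. Pictures are saved under pics/ and viewed, at most 14 in all, crops included, and the job is handed in when it is done.

Besides the shell and the picture viewer there is one more tool, called after ">>>" by a JSON object that holds its "api" and its "payload". drive_tool: Moves the arm, as the interface text tells. Its arguments: {"type":"object","properties":{"increments":{"type":"array"}},"required":["increments"]}

```bash
mkdir -p pics
cat > h.py <<'E'
import numpy as np, cv2
from workcell import get_obs, camera, job_done, silhouettes
def px2w(p,u,v,z):
    K=np.array(p["K"]);V=np.array(p["view"]);R=V[:3,:3];c=-R.T@V[:3,3]
    d=R.T@np.linalg.inv(K)@np.array([u,v,1.]);return c+d*(z-c[2])/d[2]
def w2px(p,X):
    K=np.array(p["K"]);V=np.array(p["view"]);X=np.atleast_2d(X)
    q=(V[:3,:3]@X.T).T+V[:3,3];q=(K@q.T).T;return q[:,:2]/q[:,2:]
def save(p,n,box=None,s=1):
    im=p["image"][:,:,::-1]
    if box: im=im[box[1]:box[3],box[0]:box[2]]
    cv2.imwrite("pics/"+n,cv2.resize(im,None,fx=s,fy=s,interpolation=cv2.INTER_CUBIC))
E
python3 - <<'E'
from h import *
a=camera("top");b=camera("scene")
im=np.vstack([a["image"],b["image"]])
save(a,"top0.png",s=1.5);save(b,"scene0.png",s=1.5)
for n,p in(("top",a),("scene",b)):
    V=np.array(p["view"]);print(n,(-V[:3,:3].T@V[:3,3]).round(3),np.array(p["K"]).round(1).tolist(),V[:3,:3].round(2).tolist())
    for q in["station","full_1","flat_1","carrier","keeper_tab","rocker_off_end","tape_measure","bit_case"]:
        print(q,[(round(d["conf"],2),[int(x) for x in d["bbox"]]) for d in silhouettes(q,p)])
print(get_obs())
E
```

```text
top [0.417 0.008 1.032] [[423.5, 0.0, 257.0], [0.0, 423.5, 195.6], [0.0, 0.0, 1.0]] [[0.01, -1.0, 0.02], [-0.99, -0.01, -0.13], [0.13, -0.02, -0.99]]
station [(0.8, [84, 131, 241, 264])]
full_1 [(0.97, [146, 193, 180, 233]), (0.74, [183, 173, 220, 214]), (0.74, [270, 264, 306, 299]), (0.53, [216, 121, 273, 149])]
flat_1 [(0.8, [362, 191, 392, 226]), (0.77, [345, 143, 376, 181])]
carrier [(0.8, [281, 115, 315, 241])]
keeper_tab [(0.82, [289, 167, 308, 182])]
rocker_off_end [(0.83, [82, 132, 238, 264])]
tape_measure [(0.73, [219, 262, 254, 282]), (0.22, [106, 209, 143, 250])]
bit_case [(0.67, [218, 118, 274, 148]), (0.61, [347, 143, 377, 181]), (0.26, [81, 131, 241, 263])]
scene [ 0.157 -0.432  0.75 ] [[396.8, 0.0, 264.9], [0.0, 396.8, 194.7], [0.0, 0.0, 1.0]] [[0.77, -0.64, 0.01], [-0.47, -0.57, -0.67], [0.44, 0.51, -0.74]]
station [(0.69, [143, 121, 287, 220])]
full_1 [(0.91, [220, 163, 254, 196]), (0.91, [200, 274, 240, 311]), (0.79, [155, 136, 188, 178]), (0.56, [189, 147, 219, 188])]
flat_1 [(0.87, [335, 299, 389, 345]), (0.8, [365, 252, 403, 300])]
carrier [(0.72, [254, 191, 378,
[... 254 characters left out ...]
 'joint_pos': array([1.16100493e+00, 2.40561743e-01, 4.99664258e-03, 1.33518503e+00,
       1.53420635e-05, 1.57078559e+00]), 'joint_vel': array([-3.49270450e-04, -1.44349067e-03, -9.47685375e-04, -1.91544162e-04,
       -2.02882543e-05, -1.47550328e-04]), 'tau': array([-3.26283152e-04, -3.72190976e+01,  2.52694649e+01,  9.47898516e-04,
       -9.99115082e-05, -5.57773880e-07]), 'eef_pos': array([0.19920643, 0.45860773, 0.23132431]), 'tool_rot': array([ 2.03459785e-01,  9.79083304e-01,  2.41743853e-05, -2.81106665e-06]), 'ft_force': array([-0.58907358,  0.0444877 , -0.27224849]), 'ft_torque': array([ 0.02264052, -0.00953107, -0.03595031]), 'grasp_force': 0.0, 'grip_width': 0.085326704645008}
```

View pics/top0.png

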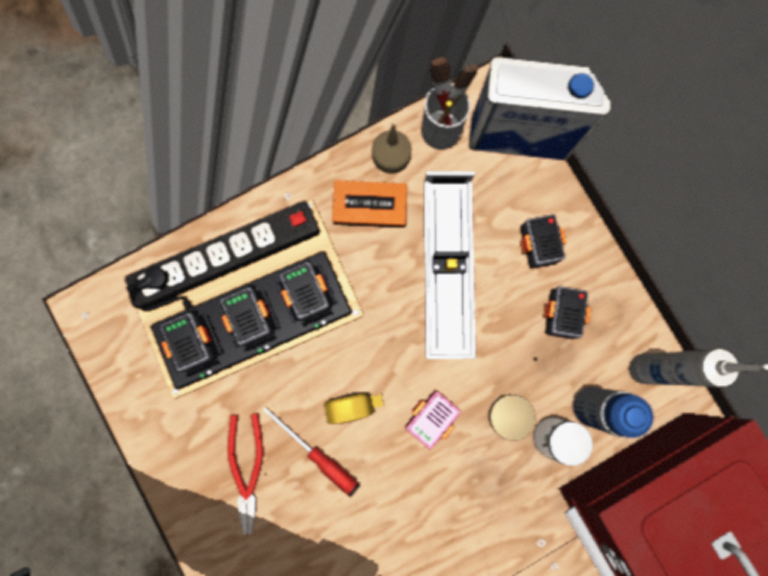

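View pics/scene0.png

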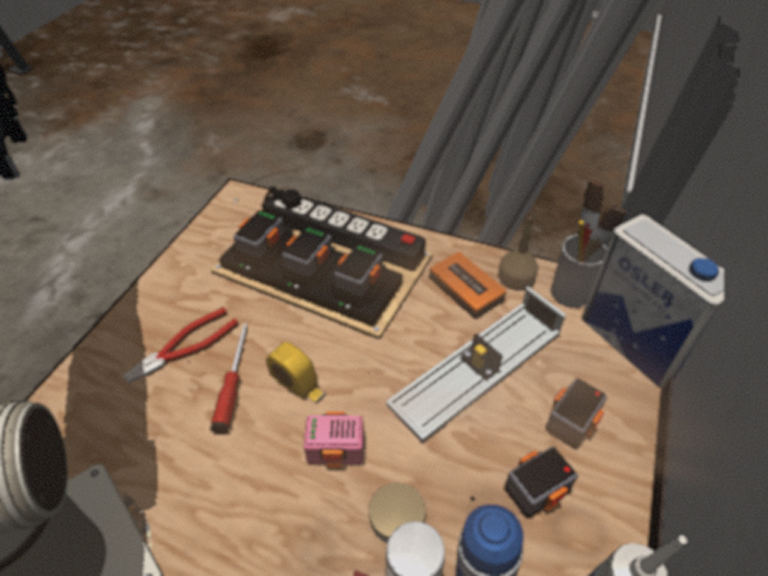

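Three charged packs (green bars) sit in the bays. Two flat packs (one red bar) are at right, (543,240) and (568,312) in the 1.5x top view. The pink look-alike at (433,418) is no part of the job. The carrier stop is at the top, with the keeper mid-channel and the red rocker at (298,217). Next I fit the poses.

```bash
cat > fit.py <<'E'
from h import *
from scipy.optimize import minimize
def box(x0,x1,y0,y1,z0,z1): return np.array([[x,y,z] for x in(x0,x1) for y in(y0,y1) for z in(z0,z1)])/1000.
PACK=[box(-38,38,-25,25,0,54),box(-13,13,-31.5,31.5,25,47)]
CARR=[box(-148,148,-39,39,0,16),box(132,148,-39,39,0,62)]
STAT=[box(-106,106,-165,165,0,12),box(48,103,-155,155,12,50)]+[b+np.array([-.028,y,.036]) for y in(-.096,0,.096) for b in PACK]
def render(p,parts,pose,z0=0):
    S=4;m=np.zeros((384*S,512*S),np.uint8);c,s=np.cos(pose[2]),np.sin(pose[2])
    for b in parts:
        X=np.c_[c*b[:,0]-s*b[:,1]+pose[0],s*b[:,0]+c*b[:,1]+pose[1],b[:,2]+z0]
        q=((w2px(p,X)+.5)*S).astype(np.float32);cv2.fillConvexPoly(m,cv2.convexHull(q).round().astype(np.int32),1)
    return cv2.resize(m.astype(np.float32),(512,384),interpolation=cv2.INTER_AREA)
def fit(parts,masks,pose,z0=0):
    def f(v):
        e=0
        for p,m in masks:
            r=render(p,parts,v*np.array([.01,.01,.1]),z0);e+=1-np.minimum(r,m).sum()/np.maximum(r,m).sum()
        return e
    x0=np.array(pose)/[.01,.01,.1]
    r=minimize(f,x0,method="Nelder-Mead",options=dict(initial_simplex=x0+np.array([[0,0,0],[1,0,0],[0,1,0],[0,0,1.5]]),xatol=.01,fatol=1e-4,maxiter=200))
    return r.x*[.01,.01,.1],r.fun
E
cat > run1.py <<'E'
from fit import *
a=camera("top");b=camera("scene")
S=lambda q,p:[d["region"].astype(np.float32) for d in silhouettes(q,p)]
def near(L,u,v): return min(L,key=lambda m:np.hypot(*(np.argwhere(m>0).mean(0)-[v,u])))
fa,fb=S("full_1",a),S("full_1",b);la,lb=S("flat_1",a),S("flat_1",b)
un=lambda *L:np.clip(sum(L),0,1)
sa=un(S("station",a)[0],*[near(fa,*c) for c in((124,228),(163,211),(203,194))])
sb=un(S("station",b)[0],*[near(fb,*c) for c in((171,155),(204,165),(238,178))])
poly=[[-106,-165],[106,-165]]
g=px2w(a,162,198,.012);P,e=fit(STAT,[(a,sa),(b,sb)],[g[0],g[1],.41]);print("station",P.round(4),e)
ka=S("keeper_tab",a)[0];kb=S("keeper_tab",b)[0]
g=px2w(a,299,178,0);C,e=fit(CARR,[(a,un(S("carrier",a)[0],ka)),(b,un(S("carrier",b)[0],kb))],[g[0],g[1],0]);print("carrier",C.round(4),e)
F=[]
for n,ca,cb in(("A",(362,160),(384,275)),("B",(379,208),(361,321))):
    g=px2w(a,*ca,.027);p,e=fit(PACK,[(a,near(la,*ca)),(b,near(lb,*cb))],[g[0],g[1],.1]);F.append(p);print("flat",n,p.round(4),e)
def cen(p,box,f):
    h=cv2.cvtColor(p["image"],cv2.COLOR_RGB2HSV).astype(int);m=f(h)
    k=np.zeros_like(m);k[box[1]:box[3],box[0]:box[2]]=1;q=np.argwhere(m&k.astype(bool));return q.mean(0)[::-1],len(q)
red=lambda h:((h[...,0]<8)|(h[...,0]>172))&(h[...,1]>150)&(h[...,2]>100)
yel=lambda h:(h[...,0]>20)&(h[...,0]<35)&(h[...,1]>150)&(h[...,2]>100)
for p,bx in((a,(188,135,212,156)),(b,(260,150,285,168))):
    c,n=cen(p,bx,red);w=px2w(p,*c,.060);d=w[:2]-P[:2];cc,ss=np.cos(P[2]),np.sin(P[2]);print("rocker",w.round(4),n,"st",(cc*d[0]+ss*d[1]).round(4),(cc*d[1]-ss*d[0]).round(4))
for p,bx in((a,(285,165,312,186)),(b,(305,220,335,255))):
    c,n=cen(p,bx,yel);w=px2w(p,*c,.053);print("tab",c,w.round(4),n)
def outline(p,parts,pose,im,z0=0):
    m=(render(p,parts,pose,z0)>.5).astype(np.uint8);m=cv2.resize(m,None,fx=2,fy=2,interpolation=0)
    cv2.drawContours(im,cv2.findContours(m,0,2)[0],-1,(0,255,255),1)
out=[]
for p,bx in((a,(70,100,410,270)),(b,(130,100,420,360))):
    im=cv2.resize(p["image"][:,:,::-1],None,fx=2,fy=2,interpolation=2)
    for q,po,z in[(STAT[:1],P,0),(STAT[1:2],P,0),(CARR[:1],C,0),(CARR[1:],C,0)]+[(PACK,f,0) for f in F]+[([x],P,0) for x in STAT[2:]]: outline(p,q,po,im,z)
    out.append(im[bx[1]*2:bx[3]*2,bx[0]*2:bx[2]*2])
cv2.imwrite("pics/ov_a.png",out[0]);cv2.imwrite("pics/ov_b.png",out[1])
E
python3 run1.py
```

```text
station [0.5401 0.2207 0.4246] 0.1757102608680725
carrier [ 0.5941 -0.1097  0.0172] 0.12257581949234009
flat A [ 0.6339 -0.2627  0.1993] 1.0842771530151367
flat B [ 0.5201 -0.2966 -0.1506] 0.2191014289855957
rocker [0.6602 0.1321 0.06  ] 77 st 0.073 -0.1303
rocker [0.6593 0.1283 0.06  ] 41 st 0.0706 -0.1333
tab [300.76744186 175.02325581] [ 0.5943 -0.11    0.053 ] 43
tab [319.84615385 232.19230769] [ 0.5931 -0.1125  0.053 ] 26
```

View pics/ov_a.png

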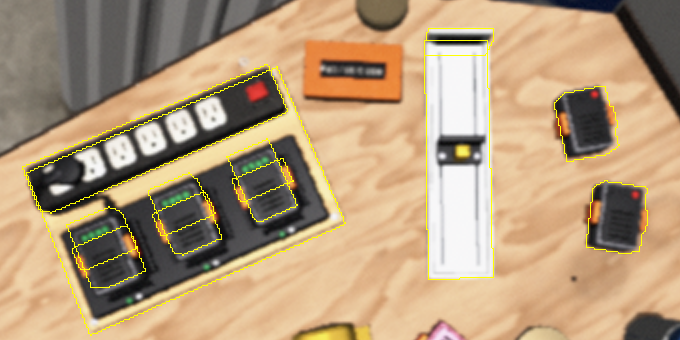

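View pics/ov_b.png

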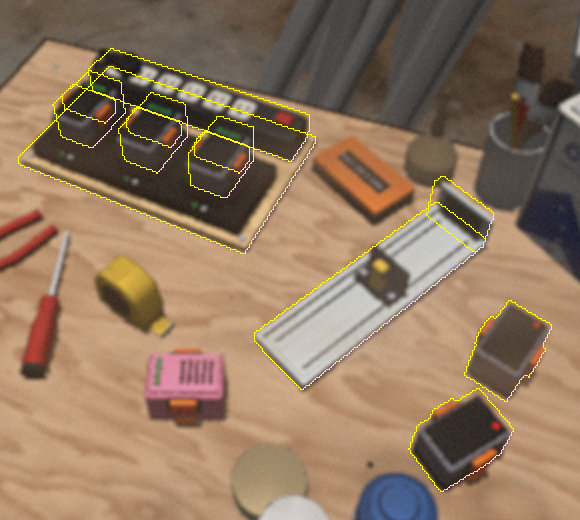

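The overlays fit well, a few pixels off at worst. I'll refine the station from individual fits of the seated packs, and refit flat A.

```bash
cat > run2.py <<'E'
from fit import *
a=camera("top");b=camera("scene")
S=lambda q,p:[d["region"].astype(np.float32) for d in silhouettes(q,p)]
def near(L,u,v):
    m=min(L,key=lambda m:np.hypot(*(np.argwhere(m>0).mean(0)-[v,u])));return m,np.hypot(*(np.argwhere(m>0).mean(0)-[v,u]))
R={}
for rep in range(2):
    a=camera("top");b=camera("scene")
    fa,fb=S("full_1",a),S("full_1",b);la,lb=S("flat_1",a),S("flat_1",b)
    for n,LA,LB,ca,cb,z,y in(("p+",fa,fb,(124,228),(171,155),.036,.42),("p0",fa,fb,(163,211),(204,165),.036,.42),("p-",fa,fb,(203,194),(238,178),.036,.42),("fA",la,lb,(362,160),(384,275),0,.2),("fB",la,lb,(379,208),(361,321),0,-.15)):
        g=px2w(a,*ca,z+.03);ma,da=near(LA,*ca);mb,db=near(LB,*cb)
        for t,ms in(("top",[(a,ma)]*(da<12)),("scn",[(b,mb)]*(db<12)),("both",[(a,ma)]*(da<12)+[(b,mb)]*(db<12))):
            if ms:
                p,e=fit(PACK,ms,[g[0],g[1],y],z);print(n,t,p.round(4),round(e/len(ms),3))
                if t=="both":R.setdefault(n,[]).append(p)
m={k:np.mean(v,0) for k,v in R.items()}
c=m["p0"][:2];d=m["p+"][:2]-m["p-"][:2];print("axis yaw",np.arctan2(-d[0],d[1]),np.hypot(*d),"centre",(m["p+"]+m["p-"]+m["p0"])[:2]/3,[np.round(v,4).tolist() for v in m.values()])
E
python3 run2.py
```

```text
Traceback (most recent call last):
  File "run2.py", line 12, in <module>
    for t,ms in(("top",[(a,ma)]*(da<12)),("scn",[(b,mb)]*(db<12)),("both",[(a,ma)]*(da<12)+[(b,mb)]*(db<12))):
                       ~~~~~~~~^^~~~~~~
TypeError: can't multiply sequence by non-int of type 'numpy.bool'
```

```bash
sed -i 's/(da<12)/int(da<12)/g;s/(db<12)/int(db<12)/g' run2.py; python3 run2.py
```

```text
p+ top [0.4667 0.2945 0.3784] 0.115
p+ scn [0.466  0.2923 0.4478] 0.125
p+ both [0.4651 0.2931 0.4198] 0.122
p0 top [0.5055 0.2047 0.4262] 0.056
p0 scn [0.5051 0.2045 0.5543] 0.164
p0 both [0.5057 0.2044 0.4938] 0.12
p- top [0.545  0.118  0.4449] 0.082
p- scn [0.5461 0.1191 0.5314] 0.198
p- both [0.5453 0.1186 0.4637] 0.149
fA top [ 0.6357 -0.2571  0.2147] 0.102
fA scn [ 0.6329 -0.2632  0.2395] 0.097
fA both [ 0.636  -0.2609  0.2217] 0.121
fB top [ 0.52   -0.2934 -0.1241] 0.117
fB scn [ 0.5189 -0.2978 -0.1008] 0.101
fB both [ 0.5192 -0.2961 -0.1477] 0.132
p+ top [0.4658 0.2914 0.4232] 0.093
p+ scn [0.4653 0.2929 0.6616] 0.203
p+ both [0.465  0.2914 0.497 ] 0.162
p0 top [0.5054 0.2056 0.4426] 0.077
p0 scn [0.5058 0.2046 0.5032] 0.143
p0 both [0.5061 0.2058 0.4738] 0.115
p- top [0.5448 0.1172 0.4273] 0.054
p- scn [0.5463 0.1205 0.4765] 0.142
p- both [0.5448 0.1172 0.4473] 0.106
fA top [ 0.6356 -0.258   0.2405] 0.096
fA scn [ 0.6335 -0.2623  0.2079] 0.09
fA both [ 0.6362 -0.2606  0.21  ] 0.111
fB top [ 0.5207 -0.2938 -0.1316] 0.074
fB scn [ 0.5184 -0.2978 -0.0731] 0.122
fB both [ 0.5207 -0.296  -0.1185] 0.119
axis yaw 0.43007893883324 0.1918651017507368 centre [0.50533031 0.20508523] [[0.4651, 0.2923, 0.4584], [0.5059, 0.2051, 0.4838], [0.5451, 0.1179, 0.4555], [0.6361, -0.2608, 0.2159], [0.5199, -0.296, -0.1331]]
```

Station: bay 0 at (0.505, 0.205), yaw 0.428. Pack pitch checks at 191.9 mm against 192 expected. First the tool goes to the rocker with the fingers shut.

>>> {"api": "drive_tool", "payload": {"increments": [[[29, -21, 0], [0, 0, 6], 0], [[29, -21, 0], [0, 0, 6], 0], [[29, -21, 0], [0, 0, 6], 0], [[29, -21, 0], [0, 0, 6], 0], [[29, -21, 0], [0, 0, 6], 0], [[29, -21, 0], [0, 0, 6], 0], [[29, -21, 0], [0, 0, 6], 0], [[29, -21, 0], [0, 0, 6], 0]]}}

```text
clock: 3.27
eef_pos: [0.4325, 0.2893, 0.2315]
tool_rot: [-0.215, 0.977, 0.0, 0.0]
ft_force: [0.9, 0.2, -1.2]
grip_width: -0.0003
grasp_force: 0.0
```

>>> {"api": "drive_tool", "payload": {"increments": [[[29, -21, 0], [0, 0, 0], 0], [[29, -21, 0], [0, 0, 0], 0], [[29, -21, 0], [0, 0, 0], 0], [[29, -21, 0], [0, 0, 0], 0], [[29, -21, 0], [0, 0, 0], 0], [[29, -21, 0], [0, 0, 0], 0], [[29, -21, 0], [0, 0, 0], 0], [[29, -21, 0], [0, 0, 0], 0]]}}

```text
clock: 3.93
eef_pos: [0.6644, 0.1213, 0.2312]
tool_rot: [-0.212, 0.977, 0.0, 0.0]
ft_force: [-0.1, 0.5, 1.0]
grip_width: -0.0001
grasp_force: 0.0
```

>>> {"api": "drive_tool", "payload": {"increments": [[[0, 0, -30], [0, 0, 0], 0], [[0, 0, -30], [0, 0, 0], 0], [[0, 0, -30], [0, 0, 0], 0], [[0, 0, -30], [0, 0, 0], 0], [[0, 0, 0], [0, 0, 0], 0], [[0, 0, 0], [0, 0, 0], 0]]}}

```text
clock: 4.43
eef_pos: [0.6615, 0.1222, 0.1092]
tool_rot: [-0.212, 0.977, 0.0, -0.003]
ft_force: [-0.0, 0.3, 1.8]
grip_width: -0.0002
grasp_force: 0.0
```

>>> {"api": "drive_tool", "payload": {"increments": [[[3, -3, -22], [0, 0, 0], 0], [[0, 0, -22], [0, 0, 0], 0], [[0, 0, 0], [0, 0, 0], 0]]}}

```text
clock: 4.68
eef_pos: [0.6653, 0.1194, 0.066]
tool_rot: [-0.212, 0.977, 0.0, -0.001]
ft_force: [-0.2, -0.0, -1.3]
grip_width: -0.0002
grasp_force: 0.0
```

>>> {"api": "drive_tool", "payload": {"increments": [[[0, 0, -2], [0, 0, 0], 0], [[0, 0, -2], [0, 0, 0], 0], [[0, 0, 0], [0, 0, 0], 0]]}}

```text
clock: 4.93
eef_pos: [0.6676, 0.12, 0.0657]
tool_rot: [-0.212, 0.977, -0.0, 0.002]
ft_force: [0.0, -0.0, 0.8]
grip_width: 0.0002
grasp_force: 0.0
```

>>> {"api": "drive_tool", "payload": {"increments": [[[0, 0, -2], [0, 0, 0], 0], [[0, 0, -1], [0, 0, 0], 0], [[0, 0, 0], [0, 0, 0], 0]]}}

```text
clock: 5.18
eef_pos: [0.6664, 0.1197, 0.0608]
tool_rot: [-0.212, 0.977, -0.0, 0.0]
ft_force: [-0.7, -0.2, 0.5]
grip_width: 0.0002
grasp_force: 0.0
```

>>> {"api": "drive_tool", "payload": {"increments": [[[-1, 0, -2], [0, 0, 0], 0], [[0, 0, 0], [0, 0, 0], 0], [[0, 0, 0], [0, 0, 0], 0]]}}

```text
clock: 5.43
eef_pos: [0.6666, 0.1191, 0.0597]
tool_rot: [-0.212, 0.977, -0.001, 0.002]
ft_force: [1.5, -2.3, 4.3]
grip_width: 0.0003
grasp_force: 2.1
```

>>> {"api": "drive_tool", "payload": {"increments": [[[0, 0, -2], [0, 0, 0], 0], [[0, 0, 0], [0, 0, 0], 0], [[0, 0, 0], [0, 0, 0], 0]]}}

```text
clock: 5.68
eef_pos: [0.6671, 0.1183, 0.0581]
tool_rot: [-0.212, 0.977, -0.001, 0.002]
ft_force: [1.1, -3.6, 6.7]
grip_width: -0.0
grasp_force: 3.7
```

```bash
python3 -c "
from h import *
o=get_obs();print(o['eef_pos'],o['ft_force'])
a=camera('scene');b=camera('top');im=np.hstack([cv2.resize(p['image'][y:y+60,x:x+70,::-1],None,fx=5,fy=5,interpolation=2) for p,x,y in((a,240,125),(b,170,115))]);cv2.imwrite('pics/rk.png',im)"
```

```text
[0.66705508 0.11827758 0.05814277] [ 1.07076942 -3.56546029  6.70543622]
```

View pics/rk.png

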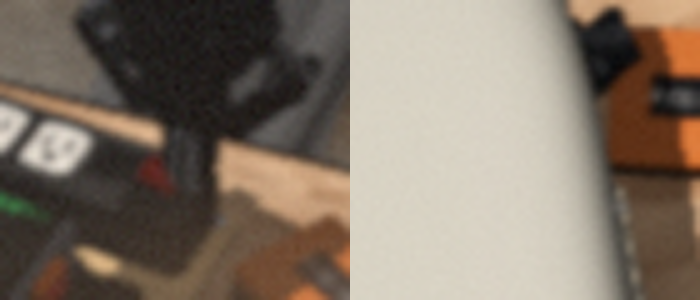

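>>> {"api": "drive_tool", "payload": {"increments": [[[0, 0, -2], [0, 0, 0], 0], [[0, 0, -1], [0, 0, 0], 0], [[0, 0, 0], [0, 0, 0], 0]]}}

```text
clock: 6.03
eef_pos: [0.6672, 0.1183, 0.0578]
tool_rot: [-0.212, 0.977, -0.001, 0.003]
ft_force: [-3.1, -5.0, 17.1]
grip_width: 0.0002
grasp_force: 8.5
```

>>> {"api": "drive_tool", "payload": {"increments": [[[0, 0, 20], [0, 0, 0], 0], [[0, 0, 30], [0, 0, 0], 0], [[-20, 0, 30], [0, 0, 0], 1], [[-30, 0, 30], [0, 0, 0], 1], [[-30, 10, 30], [0, 0, 0], 1], [[-30, 10, 0], [0, 0, 0], 1], [[-30, 10, 0], [0, 0, 0], 1], [[0, 0, 0], [0, 0, 0], 1]]}}

```text
clock: 6.7
eef_pos: [0.5204, 0.1502, 0.1911]
tool_rot: [-0.214, 0.977, 0.001, -0.003]
ft_force: [-0.7, -0.1, -0.8]
grip_width: 0.0725
grasp_force: 0.0
```

```bash
python3 -c "
from h import *
o=get_obs();print(o['eef_pos'],o['ft_force'])
a=camera('scene');im=np.hstack([cv2.resize(p['image'][y:y+50,x:x+65,::-1],None,fx=6,fy=6,interpolation=2) for p,x,y in((a,235,130),)]);cv2.imwrite('pics/rk2.png',im)"
```

```text
[0.5203976  0.15019616 0.19113055] [-0.6537938  -0.10322881 -0.76605298]
```

View pics/rk2.png

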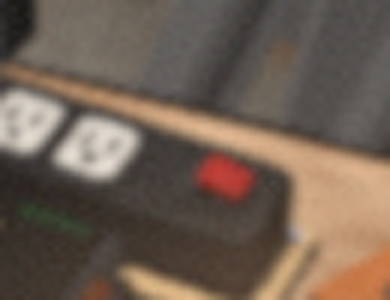

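The press reached a hard stop at z = 57.8 mm, so the rocker is down. Next the keeper is gripped and slid back.

>>> {"api": "drive_tool", "payload": {"increments": [[[9, -32, 0], [0, 0, -6], 0.5], [[9, -32, 0], [0, 0, -6], 0.5], [[9, -32, 0], [0, 0, -6], 0.5], [[9, -32, 0], [0, 0, -5.5], 0.5], [[9, -32, -10], [0, 0, 0], 0.5], [[9, -32, -20], [0, 0, 0], 0.5], [[9, -32, -20], [0, 0, 0], 0.5], [[9, -32, -20], [0, 0, 0], 0.5]]}}

```text
clock: 7.42
eef_pos: [0.6001, -0.109, 0.1202]
tool_rot: [-0.009, 1.0, 0.0, 0.0]
ft_force: [0.5, 0.6, 0.4]
grip_width: 0.0426
grasp_force: 0.0
```

>>> {"api": "drive_tool", "payload": {"increments": [[[0, -4, -10], [0, 0, 0], 0.5], [[0, 0, 0], [0, 0, 0], 0.5], [[0, 0, 0], [0, 0, 0], 0.5]]}}

```text
clock: 7.67
eef_pos: [0.5985, -0.1109, 0.1101]
tool_rot: [-0.008, 1.0, 0.001, -0.001]
ft_force: [-0.9, 0.7, 0.0]
grip_width: 0.0429
grasp_force: 0.0
```

```bash
python3 -c "
from h import *
from scipy.spatial.transform import Rotation as R
o=get_obs();print(o['eef_pos'],o['ft_force'],R.from_quat(o['tool_rot']).as_matrix()[:,1])
a=camera('scene');b=camera('top')
h=lambda p:cv2.cvtColor(p['image'],cv2.COLOR_RGB2HSV).astype(int)
im=np.hstack([cv2.resize(p['image'][y:y+80,x:x+90,::-1],None,fx=4,fy=4,interpolation=2) for p,x,y in((a,275,190),(b,150,115))]);cv2.imwrite('pics/k1.png',im)"
```

```text
[ 0.59851273 -0.11093446  0.11014003] [-0.8963181   0.7185311   0.00964385] [-0.01672985  0.99985917  0.00132197]
```

View pics/k1.png

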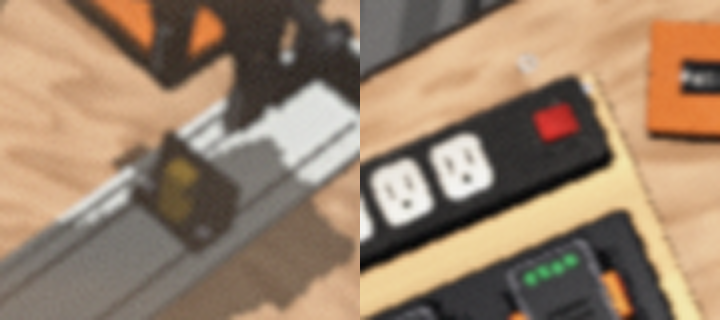

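>>> {"api": "drive_tool", "payload": {"increments": [[[-4, 0, -25], [0, 0, 0], 0.5], [[0, 0, -25], [0, 0, 0], 0.5], [[0, 0, -25], [0, 0, 0], 0.5], [[0, 0, -10], [0, 0, 0], 0.5], [[0, 0, 0], [0, 0, 0], 0.5]]}}

```text
clock: 8.18
eef_pos: [0.6133, -0.1096, 0.0447]
tool_rot: [-0.011, 1.0, -0.001, 0.021]
ft_force: [0.8, 4.8, 49.7]
grip_width: 0.0427
grasp_force: 24.6
```

>>> {"api": "drive_tool", "payload": {"increments": [[[0, 0, 0], [0, 0, 0], 0], [[0, 0, 0], [0, 0, 0], 0], [[0, 0, 0], [0, 0, 0], 0], [[0, 0, 0], [0, 0, 0], 0]]}}

```text
clock: 8.52
eef_pos: [0.613, -0.1106, 0.0468]
tool_rot: [-0.011, 1.0, -0.002, 0.021]
ft_force: [-2.6, 4.4, 57.5]
grip_width: 0.0137
grasp_force: 90.0
```

>>> {"api": "drive_tool", "payload": {"increments": [[[-8, 0, 0], [0, 0, 0], 0], [[-12, 0, 0], [0, 0, 0], 0], [[0, 0, 0], [0, 0, 0], 0]]}}

```text
clock: 8.77
eef_pos: [0.593, -0.1108, 0.0467]
tool_rot: [-0.011, 1.0, -0.003, 0.022]
ft_force: [-1.3, 4.1, 60.1]
grip_width: 0.0133
grasp_force: 91.0
```

The fingers came down on the keeper's face instead of round the tab. I'll open, lift and re-measure the tab.

>>> {"api": "drive_tool", "payload": {"increments": [[[0, 0, 20], [0, 0, 0], 0], [[0, 0, 0], [0, 0, 0], 0.5], [[0, 0, 0], [0, 0, 0], 0.5], [[0, 0, 20], [0, 0, 0], 0.5], [[0, 0, 30], [0, 0, 0], 0.5], [[0, 0, 20], [0, 0, 0], 0.5], [[0, 0, 0], [0, 0, 0], 0.5], [[0, 0, 0], [0, 0, 0], 0.5]]}}

```text
clock: 9.43
eef_pos: [0.5771, -0.1101, 0.1187]
tool_rot: [-0.01, 1.0, -0.0, 0.003]
ft_force: [0.5, 0.4, -0.5]
grip_width: 0.0426
grasp_force: 0.0
```

```bash
python3 -c "
from h import *
o=get_obs();print(o['eef_pos'],o['ft_force'],o['tool_rot'])
a=camera('scene');b=camera('top')
print([(d['conf'],d['bbox']) for d in silhouettes('keeper_tab',a)])
print([(d['conf'],d['bbox']) for d in silhouettes('keeper_tab',b)])
im=np.hstack([cv2.resize(p['image'][y:y+130,x:x+140,::-1],None,fx=3,fy=3,interpolation=2) for p,x,y in((a,250,180),(b,240,110))]);cv2.imwrite('pics/k2.png',im)"
```

```text
[ 0.57711799 -0.11011833  0.11868199] [ 0.52815689  0.39892734 -0.49607133] [-9.65052354e-03  9.99949828e-01 -2.63023166e-04  2.67214995e-03]
[(0.98, [298.0, 229.8, 329.0, 258.2])]
[(0.48, [289.0, 179.2, 298.1, 192.3])]
```

View pics/k2.png

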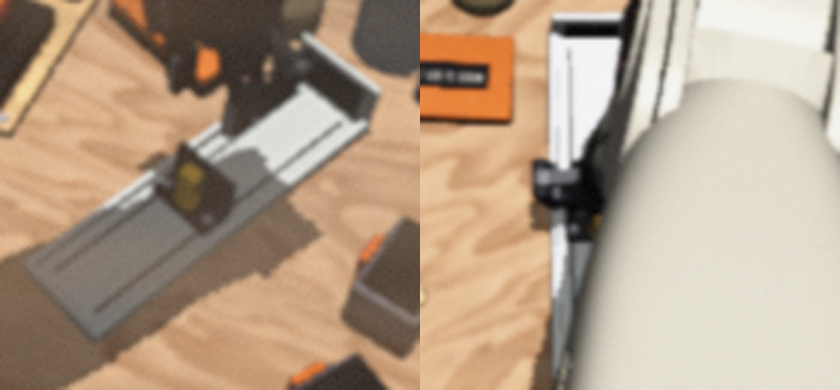

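>>> {"api": "drive_tool", "payload": {"increments": [[[-20, 30, 10], [0, 0, 0], 0.5], [[-20, 30, 10], [0, 0, 0], 0.5], [[-20, 30, 0], [0, 0, 0], 0.5], [[-20, 30, 0], [0, 0, 0], 0.5], [[0, 30, 0], [0, 0, 0], 0.5], [[0, 30, 0], [0, 0, 0], 0.5], [[0, 0, 0], [0, 0, 0], 0.5]]}}

```text
clock: 10.22
eef_pos: [0.4941, 0.0735, 0.1356]
tool_rot: [-0.012, 1.0, 0.001, -0.001]
ft_force: [0.3, 0.2, -0.7]
grip_width: 0.0426
grasp_force: 0.0
```

```bash
cat > k.py <<'E'
from fit import *
a=camera('scene');b=camera('top')
h=lambda p:cv2.cvtColor(p['image'],cv2.COLOR_RGB2HSV).astype(int)
im=[]
for p,(x0,y0,x1,y1) in((a,(285,215,345,275)),(b,(275,155,325,215))):
    H=h(p);m=(H[...,0]>18)&(H[...,0]<38)&(H[...,1]>130)&(H[...,2]>50)
    k=np.zeros_like(m);k[y0:y1,x0:x1]=1;q=np.argwhere(m&k);c=q.mean(0)[::-1];print(len(q),c,'bbox',q.min(0)[::-1],q.max(0)[::-1],[px2w(p,*c,z).round(4)[:2] for z in(.045,.055)])
    S=cv2.resize(p['image'][y0:y1,x0:x1,::-1],None,fx=6,fy=6,interpolation=2)
    im.append(cv2.resize(S,(360,360)))
cv2.imwrite('pics/k3.png',np.hstack(im))
print(get_obs()['eef_pos'])
E
python3 k.py
```

```text
42 [313.28571429 237.23809524] bbox [310 234] [317 240] [array([ 0.5771, -0.1095]), array([ 0.5711, -0.114 ])]
55 [300.56363636 184.27272727] bbox [297 181] [304 188] [array([ 0.5735, -0.1104]), array([ 0.5719, -0.1092])]
[0.49438112 0.07009794 0.13555968]
```

View pics/k3.png

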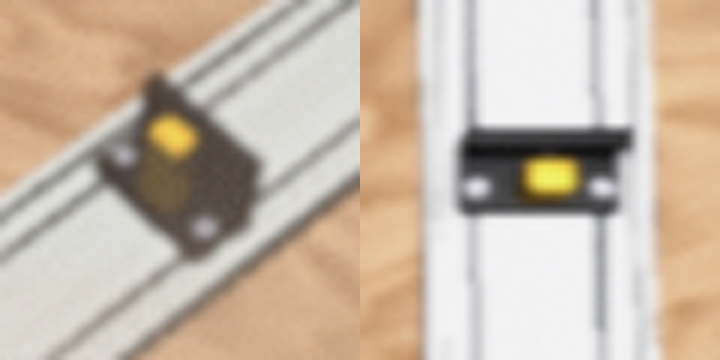

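The yellow tab top is at (0.572, -0.111). The plate behind it is thick and leaves little finger room, so I'll push the keeper back from its face with shut fingers.

>>> {"api": "drive_tool", "payload": {"increments": [[[28, -36, 0], [0, 0, 0], 0], [[28, -36, 0], [0, 0, 0], 0], [[28, -36, 0], [0, 0, 0], 0], [[28, -36, 0], [0, 0, 0], 0], [[28, -36, 0], [0, 0, 0], 0], [[0, 0, -30], [0, 0, 0], 0], [[0, 0, -30], [0, 0, 0], 0], [[0, 0, -30], [0, 0, 0], 0]]}}

```text
clock: 10.98
eef_pos: [0.6231, -0.0984, 0.0447]
tool_rot: [-0.007, 1.0, -0.0, 0.0]
ft_force: [0.1, 0.3, -0.4]
grip_width: -0.0003
grasp_force: 0.0
```

>>> {"api": "drive_tool", "payload": {"increments": [[[0, 0, -10], [0, 0, 0], 0], [[0, 0, 0], [0, 0, 0], 0], [[0, 0, 0], [0, 0, 0], 0]]}}

```text
clock: 11.23
eef_pos: [0.6225, -0.096, 0.0361]
tool_rot: [-0.008, 1.0, 0.0, -0.001]
ft_force: [0.2, -0.3, 0.1]
grip_width: -0.0
grasp_force: 0.0
```

>>> {"api": "drive_tool", "payload": {"increments": [[[0, -14, 0], [0, 0, 0], 0], [[-10, 0, 0], [0, 0, 0], 0], [[-15, 0, 0], [0, 0, 0], 0], [[-15, 0, 0], [0, 0, 0], 0], [[-15, 0, 0], [0, 0, 0], 0], [[-15, 0, 0], [0, 0, 0], 0], [[-15, -1, 0], [0, 0, 0], 0], [[-15, -1, 0], [0, 0, 0], 0]]}}

```text
clock: 11.9
eef_pos: [0.5259, -0.112, 0.0397]
tool_rot: [-0.009, 1.0, -0.0, 0.004]
ft_force: [3.8, 2.2, 0.8]
grip_width: -0.0001
grasp_force: 1.3
```

>>> {"api": "drive_tool", "payload": {"increments": [[[-15, 0, 0], [0, 0, 0], 0], [[-12, 0, 0], [0, 0, 0], 0], [[-3, 0, 0], [0, 0, 0], 0], [[0, 0, 0], [0, 0, 0], 0], [[0, 0, 0], [0, 0, 0], 0]]}}

```text
clock: 12.32
eef_pos: [0.4944, -0.112, 0.038]
tool_rot: [-0.009, 1.0, -0.001, 0.001]
ft_force: [0.3, -0.1, 0.1]
grip_width: 0.0003
grasp_force: 0.0
```

>>> {"api": "drive_tool", "payload": {"increments": [[[10, 0, 10], [0, 0, 0], 0], [[0, 0, 35], [0, 0, 0], 0.5], [[0, 10, 35], [0, 0, 6], 1], [[10, 30, 30], [0, 0, 6], 1], [[10, 35, 0], [0, 0, 6], 1], [[10, 35, 0], [0, 0, 5.5], 1], [[10, 35, 0], [0, 0, 0], 1], [[5, 35, 0], [0, 0, 0], 1]]}}

```text
clock: 12.98
eef_pos: [0.5494, 0.0691, 0.1459]
tool_rot: [-0.212, 0.977, -0.0, 0.001]
ft_force: [0.8, -0.5, -0.6]
grip_width: 0.0829
grasp_force: 0.0
```

>>> {"api": "drive_tool", "payload": {"increments": [[[0, 35, 0], [0, 0, 0], 1], [[0, 15, 0], [0, 0, 0], 1], [[0, 0, 0], [0, 0, 0], 1], [[0, 0, 0], [0, 0, 0], 1], [[0, 0, 0], [0, 0, 0], 1]]}}

```text
clock: 13.4
eef_pos: [0.5478, 0.1169, 0.1451]
tool_rot: [-0.212, 0.977, -0.0, -0.0]
ft_force: [-0.5, 0.5, 0.3]
grip_width: 0.0853
grasp_force: 0.0
```

```bash
cat > st.py <<'E'
from h import *
import sys
from scipy.spatial.transform import Rotation as R
o=get_obs();p=o['eef_pos'];y=R.from_quat(o['tool_rot']).as_matrix()[:,1]
print(o['clock'],p.round(4),'yawdeg',np.degrees(np.arctan2(y[1],y[0])).round(2)%180,'F',o['ft_force'].round(1),o['grip_width'].round(4),'q',o['joint_pos'].round(2))
for t in sys.argv[1:]:
    x=np.array([float(v) for v in t.split(',')]);print('to go mm',((x[:3]-p)*1000).round(1))
E
python3 st.py .5451,.1177,.053
python3 - <<'E'
import sys;sys.path.insert(0,'.')
from h import *
a=camera('scene')
for q in('full_1','flat_1'):print(q,[(round(d["conf"],2),[int(x) for x in d["bbox"]]) for d in silhouettes(q,a)])
E
```

```text
full_1 [(0.95, [188, 149, 218, 186]), (0.64, [201, 275, 243, 310]), (0.58, [224, 161, 254, 199])]
flat_1 [(0.62, [363, 252, 402, 297]), (0.55, [338, 297, 386, 343]), (0.19, [262, 254, 291, 284])]Traceback (most recent call last):
  File "st.py", line 5, in <module>
    print(o['clock'],p.round(4),'yawdeg',np.degrees(np.arctan2(y[1],y[0])).round(2)%180,'F',o['ft_force'].round(1),o['grip_width'].round(4),'q',o['joint_pos'].round(2))
                                                                                                                   ^^^^^^^^^^^^^^^^^^^^^
AttributeError: 'float' object has no attribute 'round'
```

>>> {"api": "drive_tool", "payload": {"increments": [[[-3, 1, -30], [0, 0, 0], 1], [[0, 0, -30], [0, 0, 0], 1], [[0, 0, -25], [0, 0, 0], 1], [[0, 0, -6], [0, 0, 0], 1], [[0, 0, 0], [0, 0, 0], 1], [[0, 0, 0], [0, 0, 0], 1]]}}

```text
clock: 14.05
eef_pos: [0.5451, 0.1178, 0.0548]
tool_rot: [-0.212, 0.977, -0.0, 0.0]
ft_force: [-0.5, 0.2, 0.3]
grip_width: 0.0855
grasp_force: 0.0
```

>>> {"api": "drive_tool", "payload": {"increments": [[[0, 0, 0], [0, 0, 0], 0], [[0, 0, 0], [0, 0, 0], 0], [[0, 0, 0], [0, 0, 0], 0], [[0, 0, 0], [0, 0, 0], 0]]}}

```text
clock: 14.38
eef_pos: [0.5468, 0.1183, 0.0568]
tool_rot: [-0.212, 0.977, -0.001, 0.003]
ft_force: [-0.6, -1.2, 6.0]
grip_width: 0.0488
grasp_force: 64.9
```

```bash
sed -i "s/o\['grip_width'\].round(4)/round(o['grip_width'],4)/" st.py; python3 st.py .5451,.1177,.053
```

```text
14.3833 [0.5468 0.1183 0.0568] yawdeg 114.5 F [-0.6 -1.2  6. ] 0.0488 q [ 0.21  0.49 -0.12  0.96 -0.   -0.21]
to go mm [-1.7 -0.6 -3.8]
```

>>> {"api": "drive_tool", "payload": {"increments": [[[0, 0, 4], [0, 0, 0], 0], [[0, 0, 8], [0, 0, 0], 0], [[0, 0, 10], [0, 0, 0], 0], [[0, 0, 20], [0, 0, 0], 0], [[0, 0, 30], [0, 0, 0], 0], [[0, 0, 20], [0, 0, 0], 0], [[0, 0, 0], [0, 0, 0], 0]]}}

```text
clock: 14.97
eef_pos: [0.5475, 0.1191, 0.1518]
tool_rot: [-0.212, 0.977, -0.0, 0.005]
ft_force: [1.2, 0.0, -1.3]
grip_width: 0.0491
grasp_force: 63.7
```

Run:
```python
from fit import *
o=get_obs();print(o['eef_pos'],o['ft_force'],o['grip_width'],o['grasp_force'])
a=camera('scene');im=cv2.resize(a['image'][100:320,140:430,::-1],None,fx=2,fy=2,interpolation=2)
cv2.imwrite('pics/l1.png',im)
```

```text
[0.54746759 0.11910832 0.15179217] [ 1.17263534  0.03175911 -1.26708928] 0.049098087506966114 63.70682135224342
```

View pics/l1.png

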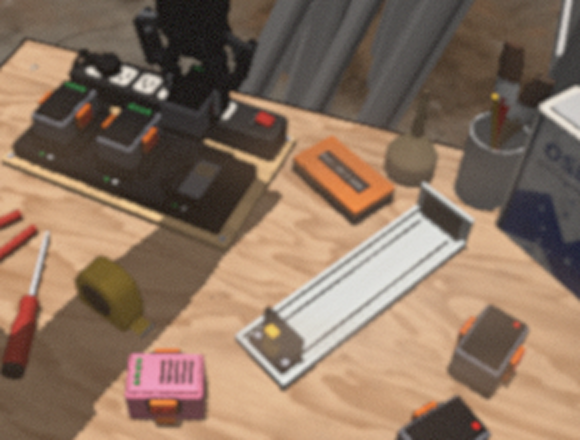

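The first pack is out of its bay (crop, at (195,110)), and the keeper stands at the near end of the channel. Now it goes to the carrier.

>>> {"api": "drive_tool", "payload": {"increments": [[[14, -28, 0], [0, 0, -6], 0], [[14, -28, 0], [0, 0, -6], 0], [[14, -28, 0], [0, 0, -6], 0], [[14, -28, 0], [0, 0, -5.5], 0], [[14, -28, 0], [0, 0, 0], 0], [[14, -28, 0], [0, 0, 0], 0], [[14, -28, 0], [0, 0, 0], 0], [[14, -28, 0], [0, 0, 0], 0]]}}

```text
clock: 15.68
eef_pos: [0.6555, -0.1067, 0.1436]
tool_rot: [-0.009, 1.0, 0.0, -0.002]
ft_force: [0.2, 0.5, -3.4]
grip_width: 0.0494
grasp_force: 63.6
```

>>> {"api": "drive_tool", "payload": {"increments": [[[0, -3, -20], [0, 0, 0], 0], [[0, 0, -20], [0, 0, 0], 0], [[0, 0, 0], [0, 0, 0], 0], [[0, 0, 0], [0, 0, 0], 0]]}}

```text
clock: 16.02
eef_pos: [0.6537, -0.1082, 0.1025]
tool_rot: [-0.009, 1.0, 0.001, -0.004]
ft_force: [-0.0, 0.7, -2.8]
grip_width: 0.0491
grasp_force: 63.7
```

```bash
python3 st.py .668,-.1084,.031
python3 - <<'E'
from fit import *
a=camera('scene');cv2.imwrite('pics/l2.png',cv2.resize(a['image'][150:330,240:420,::-1],None,fx=3,fy=3,interpolation=2))
for q in('full_1','flat_1','carrier'):print(q,[(round(d["conf"],2),[int(x) for x in d["bbox"]]) for d in silhouettes(q,a)])
E
```

```text
16.0167 [ 0.6537 -0.1082  0.1025] yawdeg 91.01 F [-0.   0.7 -2.8] 0.0491 q [-0.16  0.64  0.29  1.23  0.   -0.18]
to go mm [ 14.3  -0.2 -71.5]
full_1 [(0.89, [318, 183, 349, 222]), (0.84, [158, 138, 190, 176]), (0.81, [198, 273, 244, 312]), (0.65, [187, 149, 219, 186]), (0.5, [142, 123, 288, 221])]
flat_1 [(0.98, [364, 253, 400, 299]), (0.75, [338, 299, 388, 346])]
carrier [(0.77, [257, 204, 376, 292])]
```

View pics/l2.png

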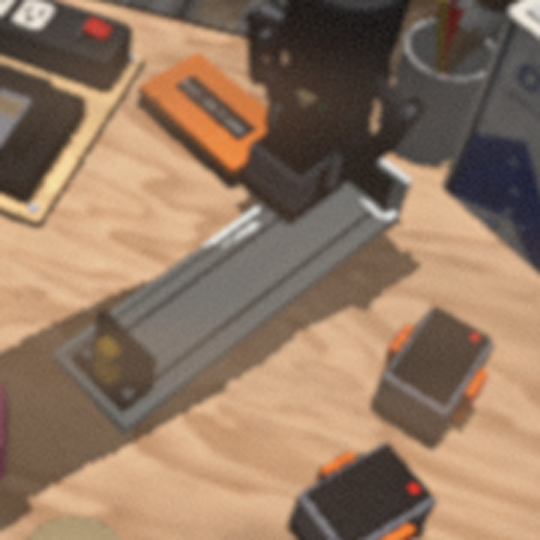

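The pack hangs over the channel short of the stop, well aligned. Lowering it.

>>> {"api": "drive_tool", "payload": {"increments": [[[5, 0, -20], [0, 0, 0], 0], [[5, 0, -20], [0, 0, 0], 0], [[4, 0, -20], [0, 0, 0], 0], [[0, 0, -8], [0, 0, 0], 0], [[0, 0, -2], [0, 0, 0], 0], [[0, 0, 0], [0, 0, 0], 0], [[0, 0, 0], [0, 0, 0], 0]]}}

```text
clock: 16.8
eef_pos: [0.6714, -0.1086, 0.0378]
tool_rot: [-0.009, 1.0, -0.0, 0.001]
ft_force: [-0.5, 0.2, -3.0]
grip_width: 0.0492
grasp_force: 63.7
```

>>> {"api": "drive_tool", "payload": {"increments": [[[0, 0, -2], [0, 0, 0], 0], [[0, 0, 0], [0, 0, 0], 0], [[0, 0, 0], [0, 0, 0], 0]]}}

```text
clock: 17.05
eef_pos: [0.671, -0.1087, 0.0351]
tool_rot: [-0.009, 1.0, -0.0, 0.001]
ft_force: [-0.1, 0.6, -3.0]
grip_width: 0.0493
grasp_force: 63.7
```

>>> {"api": "drive_tool", "payload": {"increments": [[[0, 0, -3], [0, 0, 0], 0], [[0, 0, -2], [0, 0, 0], 0], [[0, 0, 0], [0, 0, 0], 0], [[0, 0, 0], [0, 0, 0], 0]]}}

```text
clock: 17.38
eef_pos: [0.6705, -0.1086, 0.029]
tool_rot: [-0.009, 1.0, 0.0, -0.0]
ft_force: [-0.2, 0.4, -2.2]
grip_width: 0.0492
grasp_force: 63.8
```

>>> {"api": "drive_tool", "payload": {"increments": [[[0, 0, -2], [0, 0, 0], 0], [[0, 0, 0], [0, 0, 0], 0], [[0, 0, 0], [0, 0, 0], 0]]}}

```text
clock: 17.63
eef_pos: [0.6705, -0.1086, 0.0289]
tool_rot: [-0.009, 1.0, -0.0, 0.0]
ft_force: [-4.7, 0.4, 5.1]
grip_width: 0.0492
grasp_force: 64.7
```

>>> {"api": "drive_tool", "payload": {"increments": [[[4, 0, 1.5], [0, 0, 0], 0], [[4, 0, 0], [0, 0, 0], 0], [[0, 0, 0], [0, 0, 0], 0], [[0, 0, 0], [0, 0, 0], 0]]}}

```text
clock: 17.97
eef_pos: [0.6797, -0.1087, 0.0288]
tool_rot: [-0.009, 1.0, -0.0, 0.001]
ft_force: [0.6, 0.5, -1.1]
grip_width: 0.0491
grasp_force: 64.2
```

>>> {"api": "drive_tool", "payload": {"increments": [[[3, 0, 0], [0, 0, 0], 0], [[2, 0, 0], [0, 0, 0], 0], [[0, 0, 0], [0, 0, 0], 0], [[0, 0, 0], [0, 0, 0], 0]]}}

```text
clock: 18.3
eef_pos: [0.6834, -0.1087, 0.0289]
tool_rot: [-0.009, 1.0, -0.0, -0.0]
ft_force: [-4.4, 0.7, 2.9]
grip_width: 0.0491
grasp_force: 64.6
```

>>> {"api": "drive_tool", "payload": {"increments": [[[3, 0, 0], [0, 0, 0], 0], [[0, 0, 0], [0, 0, 0], 0], [[0, 0, 0], [0, 0, 0], 0]]}}

```text
clock: 18.55
eef_pos: [0.6866, -0.1087, 0.0289]
tool_rot: [-0.009, 1.0, -0.0, 0.0]
ft_force: [-3.0, -0.9, 4.2]
grip_width: 0.0491
grasp_force: 64.7
```

>>> {"api": "drive_tool", "payload": {"increments": [[[3, 0, 0.5], [0, 0, 0], 0], [[0, 0, 0], [0, 0, 0], 0], [[0, 0, 0], [0, 0, 0], 0]]}}

```text
clock: 18.8
eef_pos: [0.6901, -0.1086, 0.0289]
tool_rot: [-0.009, 1.0, 0.0, 0.0]
ft_force: [-2.1, -0.8, 1.1]
grip_width: 0.0495
grasp_force: 64.5
```

>>> {"api": "drive_tool", "payload": {"increments": [[[3, 0, 0], [0, 0, 0], 0], [[0, 0, 0], [0, 0, 0], 0], [[0, 0, 0], [0, 0, 0], 0]]}}

```text
clock: 19.05
eef_pos: [0.6929, -0.1086, 0.0289]
tool_rot: [-0.009, 1.0, 0.0, 0.0]
ft_force: [-2.3, -0.4, 0.7]
grip_width: 0.0489
grasp_force: 64.4
```

>>> {"api": "drive_tool", "payload": {"increments": [[[3, 0, 0], [0, 0, 0], 0], [[0, 0, 0], [0, 0, 0], 0], [[0, 0, 0], [0, 0, 0], 0]]}}

```text
clock: 19.3
eef_pos: [0.696, -0.1086, 0.0289]
tool_rot: [-0.009, 1.0, 0.0, 0.0]
ft_force: [-1.7, -0.5, 0.3]
grip_width: 0.0489
grasp_force: 64.3
```

>>> {"api": "drive_tool", "payload": {"increments": [[[2, 0, 0], [0, 0, 0], 0], [[0, 0, 0], [0, 0, 0], 0], [[0, 0, 0], [0, 0, 0], 0]]}}

```text
clock: 19.55
eef_pos: [0.6974, -0.1086, 0.0289]
tool_rot: [-0.009, 1.0, 0.0, -0.0]
ft_force: [-3.0, 0.1, 0.8]
grip_width: 0.0491
grasp_force: 64.4
```

>>> {"api": "drive_tool", "payload": {"increments": [[[2, 0, 0], [0, 0, 0], 0], [[0, 0, 0], [0, 0, 0], 0], [[0, 0, 0], [0, 0, 0], 0]]}}

```text
clock: 19.8
eef_pos: [0.6974, -0.1086, 0.029]
tool_rot: [-0.009, 1.0, 0.0, -0.002]
ft_force: [-7.8, 0.6, 4.5]
grip_width: 0.0491
grasp_force: 64.8
```

>>> {"api": "drive_tool", "payload": {"increments": [[[2, 0, 0], [0, 0, 0], 0], [[0, 0, 0], [0, 0, 0], 0], [[0, 0, 0], [0, 0, 0], 0]]}}

```text
clock: 20.05
eef_pos: [0.6974, -0.1085, 0.029]
tool_rot: [-0.008, 1.0, 0.0, -0.004]
ft_force: [-14.0, 0.9, 7.3]
grip_width: 0.0491
grasp_force: 65.2
```

>>> {"api": "drive_tool", "payload": {"increments": [[[-2, 0, 0], [0, 0, 0], 0], [[0, 0, 0], [0, 0, 0], 0], [[0, 0, 0], [0, 0, 0], 1], [[0, 0, 0], [0, 0, 0], 1], [[0, 0, 0], [0, 0, 0], 1], [[0, 0, 0], [0, 0, 0], 1], [[0, 0, 10], [0, 0, 0], 1], [[0, 0, 20], [0, 0, 0], 1]]}}

```text
clock: 20.72
eef_pos: [0.698, -0.1083, 0.057]
tool_rot: [-0.009, 1.0, 0.0, -0.002]
ft_force: [0.4, 0.6, 0.1]
grip_width: 0.0855
grasp_force: 0.0
```

>>> {"api": "drive_tool", "payload": {"increments": [[[0, 0, 30], [0, 0, 0], 1], [[-10, 10, 35], [0, 0, 0], 1], [[-20, 35, 20], [0, 0, 6], 1], [[-20, 36, 0], [0, 0, 6], 1], [[-20, 36, 0], [0, 0, 6], 1], [[-20, 36, 0], [0, 0, 5.5], 1], [[-20, 36, 0], [0, 0, 0], 1], [[-20, 36, 0], [0, 0, 0], 1]]}}

```text
clock: 21.38
eef_pos: [0.5707, 0.1155, 0.1443]
tool_rot: [-0.212, 0.977, 0.0, 0.002]
ft_force: [0.8, 0.8, -0.4]
grip_width: 0.085
grasp_force: 0.0
```

>>> {"api": "drive_tool", "payload": {"increments": [[[-20, 36, 0], [0, 0, 0], 1], [[-20, 36, 0], [0, 0, 0], 1], [[-20, 20, 0], [0, 0, 0], 1], [[0, 0, 0], [0, 0, 0], 1], [[0, 0, 0], [0, 0, 0], 1]]}}

```text
clock: 21.8
eef_pos: [0.5108, 0.2075, 0.1441]
tool_rot: [-0.214, 0.977, 0.0, 0.001]
ft_force: [0.2, 0.5, -1.1]
grip_width: 0.0853
grasp_force: 0.0
```

```bash
python3 st.py .5053,.2051,.057
cat > look.py <<'E'
from fit import *
import sys
# usage: look.py cams  -> detections of packs with world pos estimate
for n in sys.argv[1:]:
    p=camera(n)
    for q in('full_1','flat_1'):
        for d in silhouettes(q,p):
            if d['conf']>.4:
                v,u=np.argwhere(d['region']).mean(0);print(n,q,round(d['conf'],2),[int(x) for x in d['bbox']],px2w(p,u,v,.03)[:2].round(3))
E
python3 look.py scene
```

```text
21.8 [0.5108 0.2075 0.1441] yawdeg 114.73 F [ 0.2  0.5 -1.1] 0.0853 q [ 0.39  0.39 -0.02  1.16 -0.   -0.05]
to go mm [ -5.5  -2.4 -87.1]
scene full_1 0.97 [188, 147, 220, 187] [0.52  0.235]
scene full_1 0.94 [328, 194, 367, 233] [ 0.697 -0.109]
scene full_1 0.82 [201, 274, 242, 312] [ 0.349 -0.085]
scene full_1 0.72 [155, 138, 189, 176] [0.479 0.327]
scene flat_1 0.7 [362, 251, 403, 303] [ 0.632 -0.263]
scene flat_1 0.58 [334, 296, 386, 342] [ 0.516 -0.298]
```

>>> {"api": "drive_tool", "payload": {"increments": [[[-5, -2, -30], [0, 0, 0], 1], [[0, 0, -30], [0, 0, 0], 1], [[0, 0, -22], [0, 0, 0], 1], [[0, 0, -4], [0, 0, 0], 1], [[0, 0, 0], [0, 0, 0], 1], [[0, 0, 0], [0, 0, 0], 1]]}}

```text
clock: 22.45
eef_pos: [0.5073, 0.2033, 0.0574]
tool_rot: [-0.212, 0.977, 0.0, 0.001]
ft_force: [-0.5, -0.2, 0.1]
grip_width: 0.0854
grasp_force: 0.0
```

>>> {"api": "drive_tool", "payload": {"increments": [[[0, 0, 0], [0, 0, 0], 0], [[0, 0, 0], [0, 0, 0], 0], [[0, 0, 0], [0, 0, 0], 0], [[0, 0, 0], [0, 0, 0], 0]]}}

```text
clock: 22.78
eef_pos: [0.5073, 0.2058, 0.0593]
tool_rot: [-0.213, 0.977, 0.002, 0.002]
ft_force: [-2.1, 2.5, 7.8]
grip_width: 0.0487
grasp_force: 65.3
```

>>> {"api": "drive_tool", "payload": {"increments": [[[0, 0, 4], [0, 0, 0], 0], [[0, 0, 8], [0, 0, 0], 0], [[0, 0, 10], [0, 0, 0], 0], [[0, 0, 20], [0, 0, 0], 0], [[0, 0, 30], [0, 0, 0], 0], [[0, 0, 20], [0, 0, 0], 0], [[0, 0, 0], [0, 0, 0], 0], [[0, 0, 0], [0, 0, 0], 0]]}}

```text
clock: 23.45
eef_pos: [0.5067, 0.2039, 0.1498]
tool_rot: [-0.212, 0.977, 0.0, 0.001]
ft_force: [-0.2, -0.5, -5.1]
grip_width: 0.049
grasp_force: 64.1
```

>>> {"api": "drive_tool", "payload": {"increments": [[[10, -31, 0], [0, 0, -6], 0], [[10, -31, 0], [0, 0, -6], 0], [[10, -31, 0], [0, 0, -6], 0], [[10, -31, 0], [0, 0, -5.5], 0], [[10, -31, 0], [0, 0, 0], 0], [[10, -31, 0], [0, 0, 0], 0], [[10, -31, 0], [0, 0, 0], 0], [[10, -31, 0], [0, 0, 0], 0]]}}

```text
clock: 24.12
eef_pos: [0.5843, -0.0457, 0.1458]
tool_rot: [-0.009, 1.0, 0.0, -0.003]
ft_force: [0.3, 0.0, -3.2]
grip_width: 0.0487
grasp_force: 64.1
```

>>> {"api": "drive_tool", "payload": {"increments": [[[10, -31, 0], [0, 0, 0], 0], [[8, -31, 0], [0, 0, 0], 0], [[0, 0, 0], [0, 0, 0], 0], [[0, 0, 0], [0, 0, 0], 0]]}}

```text
clock: 24.45
eef_pos: [0.6024, -0.1081, 0.1456]
tool_rot: [-0.007, 1.0, 0.001, -0.003]
ft_force: [-1.2, 1.1, -5.0]
grip_width: 0.0487
grasp_force: 64.5
```

```bash
python3 st.py .604,-.1102,.034; python3 look.py scene
```

```text
24.45 [ 0.6024 -0.1081  0.1456] yawdeg 90.81 F [-1.2  1.1 -5. ] 0.0487 q [-0.18  0.51  0.18  1.24  0.   -0.19]
to go mm [   1.6   -2.1 -111.6]
scene full_1 0.96 [304, 178, 336, 221] [ 0.673 -0.042]
scene full_1 0.94 [327, 195, 368, 233] [ 0.695 -0.115]
scene full_1 0.9 [157, 139, 189, 176] [0.479 0.327]
scene full_1 0.8 [204, 276, 243, 313] [ 0.349 -0.085]
scene flat_1 0.93 [337, 299, 384, 345] [ 0.517 -0.298]
scene flat_1 0.78 [362, 251, 402, 299] [ 0.631 -0.263]
scene flat_1 0.66 [328, 198, 366, 234] [ 0.693 -0.115]
```

>>> {"api": "drive_tool", "payload": {"increments": [[[0, -2, -25], [0, 0, 0], 0], [[0, 0, -25], [0, 0, 0], 0], [[0, 0, -25], [0, 0, 0], 0], [[0, 0, -20], [0, 0, 0], 0], [[0, 0, -12], [0, 0, 0], 0], [[0, 0, -4], [0, 0, 0], 0], [[0, 0, 0], [0, 0, 0], 0], [[0, 0, 0], [0, 0, 0], 0]]}}

```text
clock: 25.27
eef_pos: [0.6043, -0.1074, 0.0382]
tool_rot: [-0.01, 1.0, -0.0, 0.0]
ft_force: [-0.2, -0.6, -4.8]
grip_width: 0.0491
grasp_force: 64.5
```

>>> {"api": "drive_tool", "payload": {"increments": [[[0, 0, -2], [0, 0, 0], 0], [[0, 0, 0], [0, 0, 0], 0], [[0, 0, 0], [0, 0, 0], 0]]}}

```text
clock: 25.52
eef_pos: [0.6047, -0.1083, 0.0367]
tool_rot: [-0.009, 1.0, -0.0, 0.001]
ft_force: [0.3, 0.0, -3.7]
grip_width: 0.0491
grasp_force: 64.4
```

>>> {"api": "drive_tool", "payload": {"increments": [[[0, 0, -1.5], [0, 0, 0], 0], [[0, 0, 0], [0, 0, 0], 0], [[0, 0, 0], [0, 0, 0], 0]]}}

```text
clock: 25.77
eef_pos: [0.604, -0.1083, 0.0342]
tool_rot: [-0.009, 1.0, 0.0, 0.0]
ft_force: [-0.0, 0.5, -4.3]
grip_width: 0.0487
grasp_force: 64.4
```

>>> {"api": "drive_tool", "payload": {"increments": [[[0, -2, -2], [0, 0, 0], 0], [[0, 0, -1], [0, 0, 0], 0], [[0, 0, 0], [0, 0, 0], 0], [[0, 0, 0], [0, 0, 0], 0]]}}

```text
clock: 26.1
eef_pos: [0.6041, -0.1107, 0.0315]
tool_rot: [-0.009, 1.0, -0.0, 0.0]
ft_force: [-0.7, -1.5, -0.3]
grip_width: 0.0491
grasp_force: 64.8
```

>>> {"api": "drive_tool", "payload": {"increments": [[[0, 0, -1.5], [0, 0, 0], 0], [[0, 0, 0], [0, 0, 0], 0], [[0, 0, 0], [0, 0, 0], 0]]}}

```text
clock: 26.35
eef_pos: [0.6041, -0.1107, 0.0314]
tool_rot: [-0.009, 1.0, -0.0, 0.0]
ft_force: [-3.0, -1.3, 6.1]
grip_width: 0.049
grasp_force: 65.8
```

On the floor. Now pushing towards +x until contact, expected near x = 0.621.

>>> {"api": "drive_tool", "payload": {"increments": [[[4, 0, 1.5], [0, 0, 0], 0], [[4, 0, 0], [0, 0, 0], 0], [[4, 0, 0], [0, 0, 0], 0], [[0, 0, 0], [0, 0, 0], 0], [[0, 0, 0], [0, 0, 0], 0]]}}

```text
clock: 26.77
eef_pos: [0.6167, -0.1101, 0.0314]
tool_rot: [-0.009, 1.0, 0.0, 0.0]
ft_force: [-2.1, -0.2, 1.1]
grip_width: 0.0488
grasp_force: 65.5
```

>>> {"api": "drive_tool", "payload": {"increments": [[[3, 0, 0], [0, 0, 0], 0], [[0, 0, 0], [0, 0, 0], 0], [[0, 0, 0], [0, 0, 0], 0]]}}

```text
clock: 27.02
eef_pos: [0.6187, -0.1102, 0.0314]
tool_rot: [-0.009, 1.0, 0.0, -0.0]
ft_force: [-4.9, -1.1, 5.4]
grip_width: 0.0488
grasp_force: 65.6
```

>>> {"api": "drive_tool", "payload": {"increments": [[[2, 0, 0], [0, 0, 0], 0], [[0, 0, 0], [0, 0, 0], 0], [[0, 0, 0], [0, 0, 0], 0]]}}

```text
clock: 27.27
eef_pos: [0.6205, -0.1102, 0.0314]
tool_rot: [-0.009, 1.0, -0.0, -0.0]
ft_force: [-5.4, 0.1, 5.5]
grip_width: 0.0489
grasp_force: 65.7
```

>>> {"api": "drive_tool", "payload": {"increments": [[[2, 0, 0], [0, 0, 0], 0], [[0, 0, 0], [0, 0, 0], 0], [[0, 0, 0], [0, 0, 0], 0]]}}

```text
clock: 27.52
eef_pos: [0.6216, -0.1102, 0.0315]
tool_rot: [-0.009, 1.0, 0.0, -0.001]
ft_force: [-8.1, 0.4, 7.4]
grip_width: 0.049
grasp_force: 65.9
```

>>> {"api": "drive_tool", "payload": {"increments": [[[2, 0, 0.5], [0, 0, 0], 0], [[0, 0, 0], [0, 0, 0], 0], [[0, 0, 0], [0, 0, 0], 0]]}}

```text
clock: 27.77
eef_pos: [0.6216, -0.1102, 0.0314]
tool_rot: [-0.009, 1.0, 0.0, -0.003]
ft_force: [-12.1, -0.1, 8.8]
grip_width: 0.0493
grasp_force: 66.1
```

>>> {"api": "drive_tool", "payload": {"increments": [[[-1, 0, 0], [0, 0, 0], 0], [[0, 0, 0], [0, 0, 0], 0], [[0, 0, 0], [0, 0, 0], 1], [[0, 0, 0], [0, 0, 0], 1], [[0, 0, 0], [0, 0, 0], 1], [[0, 0, 0], [0, 0, 0], 1], [[0, 0, 10], [0, 0, 0], 1], [[0, 0, 20], [0, 0, 0], 1]]}}

```text
clock: 28.43
eef_pos: [0.6225, -0.1098, 0.0599]
tool_rot: [-0.009, 1.0, 0.0, -0.002]
ft_force: [-0.6, 0.5, -0.4]
grip_width: 0.0856
grasp_force: 0.0
```

>>> {"api": "drive_tool", "payload": {"increments": [[[0, 0, 30], [0, 0, 0], 1], [[0, 10, 35], [0, 0, 0], 1], [[-13, 36, 20], [0, 0, 6], 1], [[-13, 36, 0], [0, 0, 6], 1], [[-13, 36, 0], [0, 0, 6], 1], [[-13, 36, 0], [0, 0, 5.5], 1], [[-14, 36, 0], [0, 0, 0], 1], [[-14, 36, 0], [0, 0, 0], 1]]}}

```text
clock: 29.1
eef_pos: [0.5445, 0.1163, 0.1475]
tool_rot: [-0.212, 0.977, 0.0, 0.002]
ft_force: [0.2, 0.2, 0.4]
grip_width: 0.0851
grasp_force: 0.0
```

>>> {"api": "drive_tool", "payload": {"increments": [[[-14, 36, 0], [0, 0, 0], 1], [[-14, 36, 0], [0, 0, 0], 1], [[-14, 36, 0], [0, 0, 0], 1], [[-14, 36, 0], [0, 0, 0], 1], [[-14, 36, 0], [0, 0, 0], 1], [[0, 0, 0], [0, 0, 0], 1], [[0, 0, 0], [0, 0, 0], 1]]}}

```text
clock: 29.68
eef_pos: [0.4741, 0.297, 0.1471]
tool_rot: [-0.215, 0.977, 0.0, 0.001]
ft_force: [0.1, -0.8, -0.1]
grip_width: 0.0854
grasp_force: 0.0
```

```bash
python3 st.py .4656,.2926,.057; python3 look.py scene
```

```text
29.6833 [0.4741 0.297  0.1471] yawdeg 114.79 F [ 0.1 -0.8 -0.1] 0.0854 q [ 0.56  0.4   0.01  1.18 -0.    0.13]
to go mm [ -8.5  -4.4 -90.1]
scene full_1 0.83 [333, 195, 366, 232] [ 0.707 -0.108]
scene full_1 0.79 [305, 211, 345, 253] [ 0.621 -0.11 ]
scene full_1 0.66 [156, 139, 188, 177] [0.479 0.327]
scene flat_1 0.58 [337, 299, 386, 344] [ 0.517 -0.298]
scene flat_1 0.55 [362, 255, 399, 298] [ 0.632 -0.264]
```

>>> {"api": "drive_tool", "payload": {"increments": [[[-7, -4, -30], [0, 0, 0], 1], [[0, 0, -30], [0, 0, 0], 1], [[0, 0, -24], [0, 0, 0], 1], [[0, 0, -5], [0, 0, 0], 1], [[0, 0, 0], [0, 0, 0], 1], [[0, 0, 0], [0, 0, 0], 1]]}}

```text
clock: 30.33
eef_pos: [0.4686, 0.2899, 0.0578]
tool_rot: [-0.211, 0.977, 0.0, 0.0]
ft_force: [-0.8, 0.6, 1.1]
grip_width: 0.0857
grasp_force: 0.0
```

>>> {"api": "drive_tool", "payload": {"increments": [[[0, 0, 0], [0, 0, 0], 0], [[0, 0, 0], [0, 0, 0], 0], [[0, 0, 0], [0, 0, 0], 0], [[0, 0, 0], [0, 0, 0], 0]]}}

```text
clock: 30.67
eef_pos: [0.4687, 0.2932, 0.0599]
tool_rot: [-0.213, 0.977, 0.003, 0.002]
ft_force: [-2.6, 2.1, 8.2]
grip_width: 0.0492
grasp_force: 64.6
```

>>> {"api": "drive_tool", "payload": {"increments": [[[0, 0, 4], [0, 0, 0], 0], [[0, 0, 8], [0, 0, 0], 0], [[0, 0, 10], [0, 0, 0], 0], [[0, 0, 20], [0, 0, 0], 0], [[0, 0, 30], [0, 0, 0], 0], [[0, 0, 20], [0, 0, 0], 0], [[0, 0, 0], [0, 0, 0], 0], [[0, 0, 0], [0, 0, 0], 0]]}}

```text
clock: 31.33
eef_pos: [0.4681, 0.2904, 0.1501]
tool_rot: [-0.212, 0.977, -0.0, 0.001]
ft_force: [0.0, -0.0, -3.9]
grip_width: 0.0489
grasp_force: 64.3
```

>>> {"api": "drive_tool", "payload": {"increments": [[[5, -31, 0], [0, 0, -6], 0], [[5, -31, 0], [0, 0, -6], 0], [[5, -31, 0], [0, 0, -6], 0], [[5, -31, 0], [0, 0, -5.5], 0], [[5, -31, 0], [0, 0, 0], 0], [[5, -31, 0], [0, 0, 0], 0], [[5, -31, 0], [0, 0, 0], 0], [[5, -31, 0], [0, 0, 0], 0]]}}

```text
clock: 32.0
eef_pos: [0.5055, 0.0405, 0.1466]
tool_rot: [-0.009, 1.0, -0.0, -0.002]
ft_force: [1.1, 0.2, -4.2]
grip_width: 0.0489
grasp_force: 64.2
```

>>> {"api": "drive_tool", "payload": {"increments": [[[5, -31, 0], [0, 0, 0], 0], [[5, -31, 0], [0, 0, 0], 0], [[5, -31, 0], [0, 0, 0], 0], [[5, -31, 0], [0, 0, 0], 0], [[5, -31, 0], [0, 0, 0], 0], [[0, 0, 0], [0, 0, 0], 0], [[0, 0, 0], [0, 0, 0], 0]]}}

```text
clock: 32.58
eef_pos: [0.5307, -0.1141, 0.1465]
tool_rot: [-0.007, 1.0, 0.0, -0.002]
ft_force: [-1.4, 1.0, -4.7]
grip_width: 0.0486
grasp_force: 64.6
```

```bash
python3 st.py .534,-.1117,.036; python3 look.py scene
```

```text
32.5833 [ 0.5307 -0.1141  0.1465] yawdeg 90.8 F [-1.4  1.  -4.7] 0.0486 q [-0.21  0.38 -0.03  1.17 -0.   -0.23]
to go mm [   3.3    2.4 -110.5]
scene full_1 0.87 [283, 198, 315, 247] [ 0.584 -0.051]
scene full_1 0.84 [335, 193, 368, 233] [ 0.707 -0.11 ]
scene full_1 0.71 [202, 276, 240, 310] [ 0.349 -0.084]
scene full_1 0.69 [306, 212, 343, 252] [ 0.617 -0.117]
scene flat_1 0.6 [363, 249, 403, 301] [ 0.632 -0.263]
scene flat_1 0.55 [337, 294, 388, 342] [ 0.517 -0.299]
```

>>> {"api": "drive_tool", "payload": {"increments": [[[2, 3, -25], [0, 0, 0], 0], [[0, 0, -25], [0, 0, 0], 0], [[0, 0, -25], [0, 0, 0], 0], [[0, 0, -20], [0, 0, 0], 0], [[0, 0, -12], [0, 0, 0], 0], [[0, 0, -4], [0, 0, 0], 0], [[0, 0, 0], [0, 0, 0], 0], [[0, 0, 0], [0, 0, 0], 0]]}}

```text
clock: 33.4
eef_pos: [0.5348, -0.1088, 0.0384]
tool_rot: [-0.01, 1.0, -0.0, 0.0]
ft_force: [0.3, -0.5, -3.2]
grip_width: 0.049
grasp_force: 64.5
```

>>> {"api": "drive_tool", "payload": {"increments": [[[0, 0, -2], [0, 0, 0], 0], [[0, 0, -1], [0, 0, 0], 0], [[0, 0, 0], [0, 0, 0], 0], [[0, 0, 0], [0, 0, 0], 0]]}}

```text
clock: 33.73
eef_pos: [0.5348, -0.1095, 0.0355]
tool_rot: [-0.009, 1.0, -0.0, 0.0]
ft_force: [0.6, 0.0, -3.0]
grip_width: 0.0489
grasp_force: 64.5
```

>>> {"api": "drive_tool", "payload": {"increments": [[[0, -2, -2], [0, 0, 0], 0], [[0, 0, -1.5], [0, 0, 0], 0], [[0, 0, 0], [0, 0, 0], 0], [[0, 0, 0], [0, 0, 0], 0]]}}

```text
clock: 34.07
eef_pos: [0.5348, -0.112, 0.032]
tool_rot: [-0.009, 1.0, -0.0, 0.0]
ft_force: [-1.5, -1.5, 1.6]
grip_width: 0.0486
grasp_force: 65.2
```

>>> {"api": "drive_tool", "payload": {"increments": [[[0, 0, -1.5], [0, 0, 0], 0], [[0, 0, 0], [0, 0, 0], 0], [[0, 0, 0], [0, 0, 0], 0]]}}

```text
clock: 34.32
eef_pos: [0.5348, -0.112, 0.032]
tool_rot: [-0.009, 1.0, -0.0, 0.001]
ft_force: [-4.9, -1.1, 10.3]
grip_width: 0.0486
grasp_force: 66.4
```

>>> {"api": "drive_tool", "payload": {"increments": [[[4, 0, 2], [0, 0, 0], 0], [[4, 0, 0], [0, 0, 0], 0], [[0, 0, 0], [0, 0, 0], 0], [[0, 0, 0], [0, 0, 0], 0]]}}

```text
clock: 34.65
eef_pos: [0.5438, -0.1114, 0.032]
tool_rot: [-0.009, 1.0, 0.0, 0.001]
ft_force: [1.9, 0.5, -1.7]
grip_width: 0.0487
grasp_force: 65.1
```

>>> {"api": "drive_tool", "payload": {"increments": [[[3, 0, 0], [0, 0, 0], 0], [[0, 0, 0], [0, 0, 0], 0], [[0, 0, 0], [0, 0, 0], 0]]}}

```text
clock: 34.9
eef_pos: [0.5442, -0.1114, 0.0321]
tool_rot: [-0.009, 1.0, -0.0, -0.001]
ft_force: [-4.3, 0.2, 4.5]
grip_width: 0.0493
grasp_force: 65.6
```

>>> {"api": "drive_tool", "payload": {"increments": [[[2, 0, 0], [0, 0, 0], 0], [[0, 0, 0], [0, 0, 0], 0], [[0, 0, 0], [0, 0, 0], 0]]}}

```text
clock: 35.15
eef_pos: [0.5455, -0.1115, 0.0321]
tool_rot: [-0.009, 1.0, 0.0, -0.002]
ft_force: [-5.6, -1.0, 7.1]
grip_width: 0.049
grasp_force: 65.8
```

>>> {"api": "drive_tool", "payload": {"increments": [[[2, 0, 0], [0, 0, 0], 0], [[0, 0, 0], [0, 0, 0], 0], [[0, 0, 0], [0, 0, 0], 0]]}}

```text
clock: 35.4
eef_pos: [0.5464, -0.1115, 0.0321]
tool_rot: [-0.009, 1.0, 0.0, -0.003]
ft_force: [-8.3, -0.9, 8.6]
grip_width: 0.0489
grasp_force: 66.2
```

>>> {"api": "drive_tool", "payload": {"increments": [[[2, 0, 1], [0, 0, 0], 0], [[0, 0, 0], [0, 0, 0], 0], [[0, 0, 0], [0, 0, 0], 0]]}}

```text
clock: 35.65
eef_pos: [0.5464, -0.1114, 0.0322]
tool_rot: [-0.008, 1.0, 0.0, -0.005]
ft_force: [-10.4, -1.1, 8.7]
grip_width: 0.0491
grasp_force: 66.0
```

>>> {"api": "drive_tool", "payload": {"increments": [[[2, 0, 0], [0, 0, 0], 0], [[0, 0, 0], [0, 0, 0], 0], [[0, 0, 0], [0, 0, 0], 0]]}}

```text
clock: 35.9
eef_pos: [0.5464, -0.1114, 0.0322]
tool_rot: [-0.008, 1.0, 0.0, -0.007]
ft_force: [-16.6, -0.5, 12.1]
grip_width: 0.0487
grasp_force: 66.5
```

>>> {"api": "drive_tool", "payload": {"increments": [[[-3, 0, 0], [0, 0, 0], 0], [[0, 0, 0], [0, 0, 0], 0], [[0, 0, 0], [0, 0, 0], 1], [[0, 0, 0], [0, 0, 0], 1], [[0, 0, 0], [0, 0, 0], 1], [[0, 0, 0], [0, 0, 0], 1], [[0, 0, 10], [0, 0, 0], 1], [[0, 0, 20], [0, 0, 0], 1]]}}

```text
clock: 36.57
eef_pos: [0.549, -0.111, 0.0616]
tool_rot: [-0.009, 1.0, 0.001, -0.002]
ft_force: [0.8, -0.3, 0.1]
grip_width: 0.0856
grasp_force: 0.0
```

>>> {"api": "drive_tool", "payload": {"increments": [[[0, 0, 30], [0, 0, 0], 1], [[-25, 0, 10], [0, 0, 0], 0], [[-30, 0, 0], [0, 0, 0], 0], [[-30, 0, 0], [0, 0, 0], 0], [[-27, 0, 0], [0, 0, 0], 0], [[0, 0, 0], [0, 0, 0], 0], [[0, 0, 0], [0, 0, 0], 0]]}}

```text
clock: 37.15
eef_pos: [0.438, -0.1115, 0.1041]
tool_rot: [-0.009, 1.0, -0.0, 0.001]
ft_force: [0.2, 0.2, -0.6]
grip_width: 0.0122
grasp_force: 0.0
```

```bash
python3 st.py .433,-.1125,.040; python3 look.py scene; sed -i 's/285,215,345,275/250,235,340,310/;s/275,155,325,215/275,190,325,250/' k.py; python3 k.py
```

```text
37.15 [ 0.438  -0.1115  0.1041] yawdeg 90.99 F [ 0.2  0.2 -0.6] 0.0122 q [-0.25  0.25 -0.34  0.98  0.   -0.27]
to go mm [ -5.   -1.  -64.1]
scene full_1 0.98 [282, 229, 324, 273] [ 0.546 -0.114]
scene full_1 0.78 [310, 210, 345, 249] [ 0.63  -0.107]
scene full_1 0.63 [332, 192, 366, 233] [ 0.707 -0.107]
scene full_1 0.58 [203, 273, 242, 310] [ 0.349 -0.085]
scene flat_1 0.7 [338, 298, 387, 345] [ 0.517 -0.299]
scene flat_1 0.67 [361, 252, 399, 300] [ 0.631 -0.264]
19 [275.36842105 264.73684211] bbox [273 262] [277 267] [array([ 0.4668, -0.11  ]), array([ 0.4624, -0.1146])]k.py:7: RuntimeWarning: Mean of empty slice.
  k=np.zeros_like(m);k[y0:y1,x0:x1]=1;q=np.argwhere(m&k);c=q.mean(0)[::-1];print(len(q),c,'bbox',q.min(0)[::-1],q.max(0)[::-1],[px2w(p,*c,z).round(4)[:2] for z in(.045,.055)])
  ret = um.true_divide(
Traceback (most recent call last):
  File "k.py", line 7, in <module>
    k=np.zeros_like(m);k[y0:y1,x0:x1]=1;q=np.argwhere(m&k);c=q.mean(0)[::-1];print(len(q),c,'bbox',q.min(0)[::-1],q.max(0)[::-1],[px2w(p,*c,z).round(4)[:2] for z in(.045,.055)])
                                                                                                   ~~~~~^^^
ValueError: zero-size array to reduction operation minimum which has no identity
```

Tab at x = 0.4625 as expected. Lowering behind it and pushing it up to the row.

>>> {"api": "drive_tool", "payload": {"increments": [[[-6, -1, -20], [0, 0, 0], 0], [[0, 0, -20], [0, 0, 0], 0], [[0, 0, -20], [0, 0, 0], 0], [[0, 0, -3], [0, 0, 0], 0], [[0, 0, 0], [0, 0, 0], 0], [[0, 0, 0], [0, 0, 0], 0]]}}

```text
clock: 37.9
eef_pos: [0.4332, -0.1126, 0.0403]
tool_rot: [-0.009, 1.0, -0.0, 0.0]
ft_force: [1.4, 0.1, -0.1]
grip_width: -0.0001
grasp_force: 0.0
```

>>> {"api": "drive_tool", "payload": {"increments": [[[10, 0, 0], [0, 0, 0], 0], [[6, 0, 0], [0, 0, 0], 0], [[6, 0, 0], [0, 0, 0], 0], [[6, 0, 0], [0, 0, 0], 0], [[0, 0, 0], [0, 0, 0], 0], [[0, 0, 0], [0, 0, 0], 0]]}}

```text
clock: 38.4
eef_pos: [0.4617, -0.1126, 0.0402]
tool_rot: [-0.009, 1.0, -0.0, 0.001]
ft_force: [0.2, 0.4, 0.3]
grip_width: -0.0002
grasp_force: 0.0
```

>>> {"api": "drive_tool", "payload": {"increments": [[[4, 0, 0], [0, 0, 0], 0], [[3, 0, 0], [0, 0, 0], 0], [[0, 0, 0], [0, 0, 0], 0], [[0, 0, 0], [0, 0, 0], 0]]}}

```text
clock: 38.73
eef_pos: [0.4659, -0.1124, 0.0397]
tool_rot: [-0.009, 1.0, -0.0, -0.002]
ft_force: [-5.2, -0.1, 3.3]
grip_width: 0.0001
grasp_force: 2.6
```

>>> {"api": "drive_tool", "payload": {"increments": [[[3, 0, 0], [0, 0, 0], 0], [[0, 0, 0], [0, 0, 0], 0], [[0, 0, 0], [0, 0, 0], 0]]}}

```text
clock: 38.98
eef_pos: [0.4659, -0.1124, 0.0393]
tool_rot: [-0.008, 1.0, -0.0, -0.004]
ft_force: [-11.4, -0.5, 8.2]
grip_width: -0.0003
grasp_force: 5.7
```

>>> {"api": "drive_tool", "payload": {"increments": [[[4, 0, 1], [0, 0, 0], 0], [[0, 0, 0], [0, 0, 0], 0], [[0, 0, 0], [0, 0, 0], 0]]}}

```text
clock: 39.23
eef_pos: [0.4659, -0.1123, 0.0394]
tool_rot: [-0.008, 1.0, -0.0, -0.008]
ft_force: [-18.8, -1.4, 12.0]
grip_width: -0.0
grasp_force: 9.2
```

>>> {"api": "drive_tool", "payload": {"increments": [[[-4, 0, 0], [0, 0, 0], 0], [[-4, 0, 0], [0, 0, 0], 0], [[-10, 0, 5], [0, 0, 0], 0], [[-5, 0, 20], [0, 0, 0], 0], [[0, 0, 30], [0, 0, 0], 0], [[0, 0, 30], [0, 0, 0], 0], [[0, 0, 0], [0, 0, 0], 0]]}}

```text
clock: 39.82
eef_pos: [0.4561, -0.1135, 0.1323]
tool_rot: [-0.009, 1.0, -0.001, 0.006]
ft_force: [0.6, 0.4, 0.7]
grip_width: 0.0002
grasp_force: 0.0
```

```bash
python3 - <<'E'
from fit import *
a=camera('scene');cv2.imwrite('pics/row.png',cv2.resize(a['image'][180:300,245:395,::-1],None,fx=5,fy=5,interpolation=2))
E
python3 st.py .52,-.296,.15
```

```text
39.8667 [ 0.455  -0.1133  0.13  ] yawdeg 91.02 F [ 0.4  0.8 -0.6] 0.0001 q [-0.24  0.24 -0.27  1.05  0.   -0.26]
to go mm [  65.  -182.7   20. ]
```

View pics/row.png

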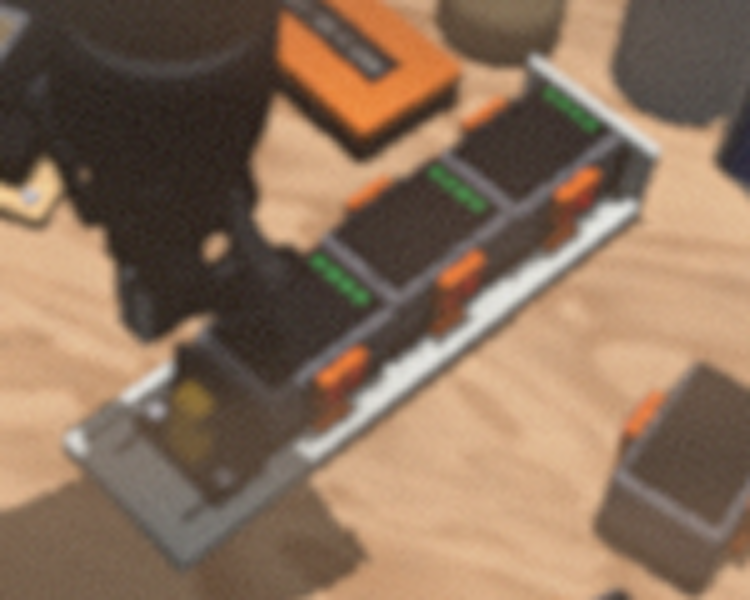

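The row is tight against the stop with the keeper at the last pack. Now the flat packs.

>>> {"api": "drive_tool", "payload": {"increments": [[[10, -30, 0], [0, 0, -4], 1], [[11, -30, 0], [0, 0, -4], 1], [[11, -30, 0], [0, 0, 0], 1], [[11, -30, 0], [0, 0, 0], 1], [[11, -30, 0], [0, 0, 0], 1], [[11, -30, 0], [0, 0, 0], 1], [[0, 0, 0], [0, 0, 0], 1], [[0, 0, 0], [0, 0, 0], 1]]}}

```text
clock: 40.53
eef_pos: [0.5164, -0.2938, 0.1246]
tool_rot: [0.062, 0.998, 0.0, -0.0]
ft_force: [0.5, -0.3, 0.4]
grip_width: 0.0851
grasp_force: 0.0
```

```bash
cat > ff.py <<'E'
from fit import *
for n in('scene','top'):
    p=camera(n)
    for d in silhouettes('flat_1',p)+silhouettes('full_1',p):
        v,u=np.argwhere(d['region']).mean(0);g=px2w(p,u,v,.03)
        if d['conf']>.3 and g[1]<-.2:
            for y in(-.15,.2):
                r,e=fit(PACK,[(p,d['region'].astype(np.float32))],[g[0],g[1],y]);print(n,round(d['conf'],2),r.round(4),round(e,3))
E
python3 ff.py; python3 st.py .52,-.296,.0225
```

```text
scene 0.67 [ 0.6267 -0.2561  0.3915] 0.77
scene 0.67 [ 0.5969 -0.2688  0.3487] 0.782
scene 0.55 [ 0.5194 -0.2981 -0.0721] 0.124
scene 0.55 [ 0.5184 -0.2979 -0.0729] 0.127
top 0.66 [ 0.5109 -0.2904  0.1548] 0.451
top 0.66 [ 0.5103 -0.2917  0.1563] 0.452
top 0.59 [ 0.6356 -0.2582  0.2474] 0.084
top 0.59 [ 0.6354 -0.2583  0.2522] 0.085
40.8333 [ 0.5163 -0.2913  0.1261] yawdeg 83.1 F [ 0.  -0.1 -0.9] 0.0855 q [-0.51  0.48  0.08  1.17  0.   -0.39]
to go mm [   3.7   -4.7 -103.6]
```

>>> {"api": "drive_tool", "payload": {"increments": [[[4, -4, -25], [0, 0, 0], 1], [[0, 0, -25], [0, 0, 0], 1], [[0, 0, -25], [0, 0, 0], 1], [[0, 0, -20], [0, 0, 0], 1], [[0, 0, -6], [0, 0, 0], 1], [[0, 0, 0], [0, 0, 0], 1], [[0, 0, 0], [0, 0, 0], 1]]}}

```text
clock: 41.42
eef_pos: [0.5209, -0.2962, 0.0257]
tool_rot: [0.061, 0.998, -0.0, 0.0]
ft_force: [-0.4, -0.6, 0.2]
grip_width: 0.0853
grasp_force: 0.0
```

```bash
python3 st.py .52,-.296,.0225
```

```text
41.4167 [ 0.5209 -0.2962  0.0257] yawdeg 83.06 F [-0.4 -0.6  0.2] 0.0853 q [-0.52  0.59 -0.03  0.95  0.   -0.4 ]
to go mm [-0.9  0.2 -3.2]
```

>>> {"api": "drive_tool", "payload": {"increments": [[[0, 0, -2.5], [0, 0, 0], 1], [[0, 0, 0], [0, 0, 0], 0], [[0, 0, 0], [0, 0, 0], 0], [[0, 0, 0], [0, 0, 0], 0], [[0, 0, 0], [0, 0, 0], 0], [[0, 0, 0], [0, 0, 0], 0]]}}

```text
clock: 41.92
eef_pos: [0.5219, -0.297, 0.0246]
tool_rot: [0.061, 0.998, -0.001, 0.002]
ft_force: [-0.1, 0.4, 6.6]
grip_width: 0.049
grasp_force: 63.7
```

>>> {"api": "drive_tool", "payload": {"increments": [[[0, 0, 10], [0, 0, 0], 0], [[0, 0, 30], [0, 0, 0], 0], [[0, 0, 30], [0, 0, 0], 0], [[0, 0, 30], [0, 0, 0], 0], [[0, 0, 30], [0, 0, 0], 0], [[0, 0, 0], [0, 0, 0], 0], [[0, 0, 0], [0, 0, 0], 0]]}}

```text
clock: 42.5
eef_pos: [0.5214, -0.2971, 0.1544]
tool_rot: [0.061, 0.998, -0.001, 0.002]
ft_force: [-0.4, 1.3, -4.6]
grip_width: 0.0488
grasp_force: 63.3
```

```bash
python3 st.py .5451,.1177,.16; python3 look.py scene
```

```text
42.5 [ 0.5214 -0.2971  0.1544] yawdeg 83.01 F [-0.4  1.3 -4.6] 0.0488 q [-0.52  0.48  0.14  1.23 -0.   -0.4 ]
to go mm [ 23.7 414.8   5.6]
scene full_1 0.77 [333, 195, 368, 231] [ 0.707 -0.107]
scene full_1 0.68 [201, 275, 243, 311] [ 0.349 -0.085]
scene full_1 0.66 [305, 209, 346, 248] [ 0.63  -0.107]
scene full_1 0.64 [286, 227, 322, 271] [ 0.551 -0.111]
```

>>> {"api": "drive_tool", "payload": {"increments": [[[2, 30, 1], [0, 0, 5.25], 0], [[2, 30, 1], [0, 0, 5.25], 0], [[2, 30, 1], [0, 0, 5.25], 0], [[2, 30, 1], [0, 0, 5.25], 0], [[2, 30, 1], [0, 0, 5.25], 0], [[2, 30, 1], [0, 0, 5.25], 0], [[2, 30, 0], [0, 0, 0], 0], [[2, 30, 0], [0, 0, 0], 0]]}}

```text
clock: 43.32
eef_pos: [0.5348, -0.0549, 0.1561]
tool_rot: [-0.212, 0.977, 0.001, -0.002]
ft_force: [0.3, 0.7, -3.8]
grip_width: 0.0491
grasp_force: 63.6
```

>>> {"api": "drive_tool", "payload": {"increments": [[[2, 30, 0], [0, 0, 0], 0], [[2, 30, 0], [0, 0, 0], 0], [[2, 30, 0], [0, 0, 0], 0], [[2, 30, 0], [0, 0, 0], 0], [[1, 30, 0], [0, 0, 0], 0], [[0, 25, 0], [0, 0, 0], 0], [[0, 0, 0], [0, 0, 0], 0], [[0, 0, 0], [0, 0, 0], 0]]}}

```text
clock: 43.98
eef_pos: [0.5439, 0.1196, 0.156]
tool_rot: [-0.214, 0.977, -0.0, -0.002]
ft_force: [-0.5, -0.3, -4.0]
grip_width: 0.0491
grasp_force: 63.8
```

```bash
python3 st.py .5469,.1185,.08; python3 look.py scene
```

```text
43.9833 [0.5439 0.1196 0.156 ] yawdeg 114.7 F [-0.5 -0.3 -4. ] 0.0491 q [ 0.22  0.4   0.03  1.2  -0.   -0.21]
to go mm [  3.   -1.1 -76. ]
scene full_1 0.92 [282, 228, 324, 269] [ 0.55  -0.109]
scene full_1 0.71 [202, 276, 240, 309] [ 0.349 -0.085]
scene full_1 0.56 [308, 208, 345, 251] [ 0.629 -0.109]
scene full_1 0.55 [331, 198, 367, 232] [ 0.707 -0.109]
scene flat_1 0.97 [219, 132, 256, 175] [0.614 0.234]
scene flat_1 0.83 [362, 252, 402, 297] [ 0.632 -0.263]
```

>>> {"api": "drive_tool", "payload": {"increments": [[[3, -1, -20], [0, 0, 0], 0], [[0, 0, -20], [0, 0, 0], 0], [[0, 0, -20], [0, 0, 0], 0], [[0, 0, -12], [0, 0, 0], 0], [[0, 0, 0], [0, 0, 0], 0], [[0, 0, 0], [0, 0, 0], 0]]}}

```text
clock: 44.63
eef_pos: [0.5477, 0.1162, 0.0856]
tool_rot: [-0.211, 0.977, -0.0, -0.001]
ft_force: [-0.0, -0.4, -3.8]
grip_width: 0.0492
grasp_force: 63.7
```

```bash
python3 st.py .5469,.1185,.0606
```

```text
44.6333 [0.5477 0.1162 0.0856] yawdeg 114.41 F [-0.  -0.4 -3.8] 0.0492 q [ 0.21  0.46 -0.07  1.04 -0.   -0.22]
to go mm [ -0.8   2.3 -25. ]
```

>>> {"api": "drive_tool", "payload": {"increments": [[[-1, 2, -6], [0, 0, 0], 0], [[0, 0, -3], [0, 0, 0], 0], [[0, 0, 0], [0, 0, 0], 0], [[0, 0, 0], [0, 0, 0], 0]]}}

```text
clock: 44.97
eef_pos: [0.5476, 0.1195, 0.0778]
tool_rot: [-0.212, 0.977, -0.0, 0.0]
ft_force: [0.1, -0.2, -4.6]
grip_width: 0.0488
grasp_force: 63.8
```

>>> {"api": "drive_tool", "payload": {"increments": [[[0, 0, -3], [0, 0, 0], 0], [[0, 0, -3], [0, 0, 0], 0], [[0, 0, 0], [0, 0, 0], 0], [[0, 0, 0], [0, 0, 0], 0]]}}

```text
clock: 45.3
eef_pos: [0.5475, 0.1194, 0.0718]
tool_rot: [-0.212, 0.977, -0.0, 0.0]
ft_force: [-1.8, -1.5, -0.3]
grip_width: 0.049
grasp_force: 64.0
```

>>> {"api": "drive_tool", "payload": {"increments": [[[0, 0, -3], [0, 0, 0], 0], [[0, 0, -3], [0, 0, 0], 0], [[0, 0, 0], [0, 0, 0], 0], [[0, 0, 0], [0, 0, 0], 0]]}}

```text
clock: 45.63
eef_pos: [0.5471, 0.1196, 0.0649]
tool_rot: [-0.212, 0.977, 0.0, -0.0]
ft_force: [-0.8, -0.8, -3.1]
grip_width: 0.0486
grasp_force: 64.5
```

Going in freely. Finishing the stroke to the floor of the bay.

>>> {"api": "drive_tool", "payload": {"increments": [[[0, 0, -3], [0, 0, 0], 0], [[0, 0, 0], [0, 0, 0], 0], [[0, 0, 0], [0, 0, 0], 0]]}}

```text
clock: 45.88
eef_pos: [0.5471, 0.1196, 0.0617]
tool_rot: [-0.212, 0.977, 0.0, -0.001]
ft_force: [0.1, 0.9, -5.6]
grip_width: 0.0489
grasp_force: 64.4
```

>>> {"api": "drive_tool", "payload": {"increments": [[[0, 0, -2], [0, 0, 0], 0], [[0, 0, 0], [0, 0, 0], 0], [[0, 0, 0], [0, 0, 0], 0]]}}

```text
clock: 46.13
eef_pos: [0.5474, 0.1197, 0.0606]
tool_rot: [-0.213, 0.977, 0.0, -0.0]
ft_force: [-2.2, 0.2, -0.7]
grip_width: 0.0493
grasp_force: 64.8
```

>>> {"api": "drive_tool", "payload": {"increments": [[[0, 0, -2], [0, 0, 0], 0], [[0, 0, 0], [0, 0, 0], 0], [[0, 0, 0], [0, 0, 0], 0]]}}

```text
clock: 46.38
eef_pos: [0.5475, 0.1197, 0.0605]
tool_rot: [-0.213, 0.977, 0.0, 0.001]
ft_force: [-6.2, -0.6, 10.0]
grip_width: 0.0487
grasp_force: 66.1
```

>>> {"api": "drive_tool", "payload": {"increments": [[[0, 0, 0], [0, 0, 0], 1], [[0, 0, 0], [0, 0, 0], 1], [[0, 0, 0], [0, 0, 0], 1], [[0, 0, 2], [0, 0, 0], 1], [[0, 0, 20], [0, 0, 0], 1], [[0, 0, 30], [0, 0, 0], 1], [[0, 0, 35], [0, 0, 0], 1], [[0, 0, 0], [0, 0, 0], 1]]}}

```text
clock: 47.05
eef_pos: [0.5524, 0.1206, 0.153]
tool_rot: [-0.212, 0.977, 0.0, 0.007]
ft_force: [2.8, 0.4, 1.8]
grip_width: 0.0852
grasp_force: 0.0
```

>>> {"api": "drive_tool", "payload": {"increments": [[[6, -30, 0], [0, 0, -5.5], 1], [[6, -32, 0], [0, 0, -5.5], 1], [[7, -32, 0], [0, 0, 0], 1], [[7, -32, 0], [0, 0, 0], 1], [[7, -32, 0], [0, 0, 0], 1], [[7, -32, 0], [0, 0, 0], 1], [[7, -32, 0], [0, 0, 0], 1], [[7, -32, 0], [0, 0, 0], 1]]}}

```text
clock: 47.72
eef_pos: [0.6023, -0.1363, 0.1458]
tool_rot: [-0.118, 0.993, -0.0, 0.001]
ft_force: [0.2, 0.2, -0.1]
grip_width: 0.0853
grasp_force: 0.0
```

>>> {"api": "drive_tool", "payload": {"increments": [[[7, -32, 0], [0, 0, 0], 1], [[7, -32, 0], [0, 0, 0], 1], [[7, -32, 0], [0, 0, 0], 1], [[7, -32, 0], [0, 0, 0], 1], [[0, 0, 0], [0, 0, 0], 1], [[0, 0, 0], [0, 0, 0], 1]]}}

```text
clock: 48.22
eef_pos: [0.6296, -0.2648, 0.1448]
tool_rot: [-0.116, 0.993, -0.0, 0.0]
ft_force: [-0.8, -0.1, 0.3]
grip_width: 0.0854
grasp_force: 0.0
```

```bash
python3 st.py .636,-.2605,.0225; python3 look.py scene; python3 ff.py
```

```text
48.2167 [ 0.6296 -0.2648  0.1448] yawdeg 103.32 F [-0.8 -0.1  0.3] 0.0854 q [-0.4   0.65  0.42  1.34  0.   -0.63]
to go mm [   6.4    4.3 -122.3]
scene full_1 0.79 [281, 228, 322, 271] [ 0.55  -0.111]
scene full_1 0.71 [333, 196, 364, 234] [ 0.707 -0.107]
scene full_1 0.65 [307, 210, 346, 252] [ 0.629 -0.108]
scene full_1 0.65 [200, 275, 243, 313] [ 0.347 -0.085]
scene flat_1 0.57 [363, 253, 399, 300] [ 0.631 -0.263]
scene 0.75 [ 0.6341 -0.2627  0.2146] 0.083
scene 0.75 [ 0.6335 -0.2624  0.2005] 0.08
top 0.61 [ 0.63   -0.256   0.4815] 0.355
top 0.61 [ 0.6309 -0.2553  0.4245] 0.354
```

>>> {"api": "drive_tool", "payload": {"increments": [[[6, 4, -20], [0, 0, 0], 1], [[0, 0, -20], [0, 0, 0], 1], [[0, 0, -20], [0, 0, 0], 1], [[0, 0, -20], [0, 0, 0], 1], [[0, 0, -18], [0, 0, 0], 1], [[0, 0, -12], [0, 0, 0], 1], [[0, 0, 0], [0, 0, 0], 1], [[0, 0, 0], [0, 0, 0], 1]]}}

```text
clock: 49.33
eef_pos: [0.6351, -0.2581, 0.035]
tool_rot: [-0.118, 0.993, 0.0, -0.001]
ft_force: [-0.3, 0.1, 0.3]
grip_width: 0.0855
grasp_force: 0.0
```

```bash
python3 st.py .637,-.261,.0235
```

```text
49.3333 [ 0.6351 -0.2581  0.035 ] yawdeg 103.54 F [-0.3  0.1  0.3] 0.0855 q [-0.39  0.74  0.28  1.11 -0.   -0.62]
to go mm [  1.9  -2.9 -11.5]
```

>>> {"api": "drive_tool", "payload": {"increments": [[[2, -2, -7], [0, 0, 0], 1], [[0, 0, -5], [0, 0, 0], 1], [[0, 0, 0], [0, 0, 0], 1], [[0, 0, 0], [0, 0, 0], 0], [[0, 0, 0], [0, 0, 0], 0], [[0, 0, 0], [0, 0, 0], 0], [[0, 0, 0], [0, 0, 0], 0], [[0, 0, 0], [0, 0, 0], 0]]}}

```text
clock: 50.0
eef_pos: [0.6384, -0.2603, 0.0252]
tool_rot: [-0.118, 0.993, -0.0, 0.001]
ft_force: [-0.6, 0.7, 5.1]
grip_width: 0.0488
grasp_force: 65.1
```

>>> {"api": "drive_tool", "payload": {"increments": [[[0, 0, 10], [0, 0, 0], 0], [[0, 0, 25], [0, 0, 0], 0], [[0, 0, 30], [0, 0, 0], 0], [[0, 0, 30], [0, 0, 0], 0], [[0, 0, 30], [0, 0, 0], 0], [[0, 0, 0], [0, 0, 0], 0], [[0, 0, 0], [0, 0, 0], 0]]}}

```text
clock: 50.58
eef_pos: [0.6386, -0.2611, 0.1507]
tool_rot: [-0.118, 0.993, -0.001, 0.002]
ft_force: [0.5, -0.3, -5.0]
grip_width: 0.049
grasp_force: 63.8
```

```bash
sed -i 's/>.4:/>.15:/' look.py; python3 st.py .507,.206,.16; python3 look.py scene
```

```text
50.5833 [ 0.6386 -0.2611  0.1507] yawdeg 103.52 F [ 0.5 -0.3 -5. ] 0.049 q [-0.39  0.66  0.45  1.36 -0.   -0.62]
to go mm [-131.6  467.1    9.3]
scene full_1 0.78 [285, 228, 324, 270] [ 0.55 -0.11]
scene full_1 0.71 [330, 199, 368, 232] [ 0.706 -0.108]
scene full_1 0.61 [202, 275, 243, 311] [ 0.348 -0.086]
scene full_1 0.59 [308, 208, 342, 249] [ 0.63  -0.107]
scene full_1 0.59 [255, 190, 376, 295] [ 0.533 -0.13 ]
scene flat_1 0.79 [224, 162, 257, 198] [0.562 0.144]
scene flat_1 0.7 [380, 214, 416, 266] [ 0.73  -0.229]
```

>>> {"api": "drive_tool", "payload": {"increments": [[[-8, 29, 1], [0, 0, 5.5], 0], [[-8, 29, 1], [0, 0, 5.5], 0], [[-8, 29, 1], [0, 0, 0], 0], [[-8, 29, 1], [0, 0, 0], 0], [[-8, 29, 1], [0, 0, 0], 0], [[-8, 29, 1], [0, 0, 0], 0], [[-8, 29, 0], [0, 0, 0], 0], [[-8, 29, 0], [0, 0, 0], 0]]}}

```text
clock: 51.4
eef_pos: [0.5712, -0.0271, 0.152]
tool_rot: [-0.212, 0.977, 0.001, -0.002]
ft_force: [0.3, 1.0, -3.1]
grip_width: 0.0491
grasp_force: 64.1
```

>>> {"api": "drive_tool", "payload": {"increments": [[[-8, 29, 0], [0, 0, 0], 0], [[-8, 29, 0], [0, 0, 0], 0], [[-8, 29, 0], [0, 0, 0], 0], [[-8, 29, 0], [0, 0, 0], 0], [[-8, 29, 0], [0, 0, 0], 0], [[-8, 29, 0], [0, 0, 0], 0], [[-8, 29, 0], [0, 0, 0], 0], [[-8, 29, 0], [0, 0, 0], 0]]}}

```text
clock: 52.07
eef_pos: [0.5073, 0.2042, 0.1521]
tool_rot: [-0.212, 0.977, -0.0, -0.002]
ft_force: [1.2, -0.3, -4.0]
grip_width: 0.0489
grasp_force: 64.1
```

>>> {"api": "drive_tool", "payload": {"increments": [[[0, 0, 0], [0, 0, 0], 0], [[0, 0, 0], [0, 0, 0], 0]]}}

```text
clock: 52.23
eef_pos: [0.5075, 0.2046, 0.1523]
tool_rot: [-0.214, 0.977, -0.001, -0.002]
ft_force: [-0.4, 0.4, -4.7]
grip_width: 0.0492
grasp_force: 64.3
```

```bash
python3 st.py .5076,.2061,.085; python3 look.py scene
```

```text
52.2333 [0.5075 0.2046 0.1523] yawdeg 114.73 F [-0.4  0.4 -4.7] 0.0492 q [ 0.38  0.38 -0.01  1.19 -0.   -0.05]
to go mm [  0.1   1.5 -67.3]
scene full_1 0.8 [284, 226, 323, 272] [ 0.55 -0.11]
scene full_1 0.79 [334, 192, 368, 232] [ 0.707 -0.108]
scene full_1 0.62 [307, 208, 345, 248] [ 0.63  -0.108]
scene full_1 0.61 [202, 274, 241, 311] [ 0.349 -0.084]
scene flat_1 0.86 [226, 161, 255, 197] [0.564 0.144]
scene flat_1 0.64 [183, 122, 219, 160] [0.566 0.33 ]
```

>>> {"api": "drive_tool", "payload": {"increments": [[[0, 1, -20], [0, 0, 0], 0], [[0, 0, -20], [0, 0, 0], 0], [[0, 0, -20], [0, 0, 0], 0], [[0, 0, -8], [0, 0, 0], 0], [[0, 0, 0], [0, 0, 0], 0], [[0, 0, 0], [0, 0, 0], 0], [[0, 0, 0], [0, 0, 0], 0]]}}

```text
clock: 52.97
eef_pos: [0.5106, 0.2044, 0.0876]
tool_rot: [-0.212, 0.977, 0.0, 0.001]
ft_force: [-0.2, -0.0, -4.0]
grip_width: 0.049
grasp_force: 64.3
```

```bash
python3 st.py .5076,.2061,.0612
```

```text
52.9667 [0.5106 0.2044 0.0876] yawdeg 114.47 F [-0.2 -0.  -4. ] 0.049 q [ 0.38  0.44 -0.1   1.03 -0.   -0.05]
to go mm [ -3.    1.7 -26.4]
```

>>> {"api": "drive_tool", "payload": {"increments": [[[-3, 2, -4], [0, 0, 0], 0], [[0, 0, -4], [0, 0, 0], 0], [[0, 0, 0], [0, 0, 0], 0], [[0, 0, 0], [0, 0, 0], 0]]}}

```text
clock: 53.3
eef_pos: [0.5062, 0.2066, 0.0785]
tool_rot: [-0.212, 0.977, -0.0, -0.0]
ft_force: [0.9, -0.0, -4.2]
grip_width: 0.0493
grasp_force: 64.3
```

>>> {"api": "drive_tool", "payload": {"increments": [[[0, 0, -3], [0, 0, 0], 0], [[0, 0, -3], [0, 0, 0], 0], [[0, 0, 0], [0, 0, 0], 0], [[0, 0, 0], [0, 0, 0], 0]]}}

```text
clock: 53.63
eef_pos: [0.5062, 0.2064, 0.0721]
tool_rot: [-0.212, 0.977, -0.0, -0.0]
ft_force: [0.9, 0.6, -4.1]
grip_width: 0.0491
grasp_force: 64.3
```

>>> {"api": "drive_tool", "payload": {"increments": [[[0, 0, -3], [0, 0, 0], 0], [[0, 0, -3], [0, 0, 0], 0], [[0, 0, 0], [0, 0, 0], 0], [[0, 0, 0], [0, 0, 0], 0]]}}

```text
clock: 53.97
eef_pos: [0.5062, 0.2064, 0.0661]
tool_rot: [-0.212, 0.977, -0.0, -0.0]
ft_force: [0.3, -1.1, -4.5]
grip_width: 0.049
grasp_force: 64.3
```

>>> {"api": "drive_tool", "payload": {"increments": [[[0, 0, -3], [0, 0, 0], 0], [[0, 0, 0], [0, 0, 0], 0], [[0, 0, 0], [0, 0, 0], 0]]}}

```text
clock: 54.22
eef_pos: [0.5063, 0.2065, 0.0632]
tool_rot: [-0.212, 0.977, -0.0, -0.0]
ft_force: [-0.3, 0.4, -3.3]
grip_width: 0.0488
grasp_force: 64.3
```

>>> {"api": "drive_tool", "payload": {"increments": [[[0, 0, -2], [0, 0, 0], 0], [[0, 0, 0], [0, 0, 0], 0], [[0, 0, 0], [0, 0, 0], 0]]}}

```text
clock: 54.47
eef_pos: [0.5065, 0.2065, 0.0614]
tool_rot: [-0.212, 0.977, -0.0, -0.0]
ft_force: [-0.2, 1.0, -4.7]
grip_width: 0.0492
grasp_force: 64.3
```

>>> {"api": "drive_tool", "payload": {"increments": [[[0, 0, -2], [0, 0, 0], 0], [[0, 0, 0], [0, 0, 0], 0], [[0, 0, 0], [0, 0, 0], 0]]}}

```text
clock: 54.72
eef_pos: [0.5066, 0.2065, 0.0612]
tool_rot: [-0.212, 0.977, 0.0, 0.001]
ft_force: [-1.9, -1.9, 5.7]
grip_width: 0.0487
grasp_force: 65.5
```

>>> {"api": "drive_tool", "payload": {"increments": [[[0, 0, -1], [0, 0, 0], 0], [[0, 0, 0], [0, 0, 0], 0], [[0, 0, 0], [0, 0, 0], 0]]}}

```text
clock: 54.97
eef_pos: [0.5066, 0.2066, 0.0612]
tool_rot: [-0.212, 0.977, 0.0, 0.001]
ft_force: [-6.1, -2.9, 12.1]
grip_width: 0.049
grasp_force: 66.3
```

>>> {"api": "drive_tool", "payload": {"increments": [[[0, 0, 0], [0, 0, 0], 1], [[0, 0, 0], [0, 0, 0], 1], [[0, 0, 0], [0, 0, 0], 1], [[0, 0, 2], [0, 0, 0], 1], [[0, 0, 20], [0, 0, 0], 1], [[0, 0, 30], [0, 0, 0], 1], [[0, 0, 35], [0, 0, 0], 1], [[0, 0, 0], [0, 0, 0], 1]]}}

```text
clock: 55.63
eef_pos: [0.5108, 0.2083, 0.1526]
tool_rot: [-0.212, 0.977, 0.001, 0.006]
ft_force: [0.9, 0.3, 1.0]
grip_width: 0.0856
grasp_force: 0.0
```

>>> {"api": "drive_tool", "payload": {"increments": [[[25, -11, 0], [0, 0, 0], 0], [[25, -11, 0], [0, 0, 0], 0], [[25, -11, 0], [0, 0, 0], 0], [[25, -11, 0], [0, 0, 0], 0], [[25, -11, 0], [0, 0, 0], 0], [[25, -11, 0], [0, 0, 0], 0], [[0, 0, 0], [0, 0, 0], 0], [[0, 0, 0], [0, 0, 0], 0]]}}

```text
clock: 56.3
eef_pos: [0.6574, 0.1396, 0.1444]
tool_rot: [-0.211, 0.977, 0.0, -0.0]
ft_force: [-0.9, 0.2, 0.4]
grip_width: -0.0
grasp_force: 0.0
```

```bash
python3 st.py .6552,.1402,.07; python3 look.py scene
python3 - <<'E'
from fit import *
for n in('scene',):
    p=camera(n)
    for d in silhouettes('flat_1',p):
        if d['conf']>.4:
            v,u=np.argwhere(d['region']).mean(0);g=px2w(p,u,v,.066);print(d['conf'],*[np.round(x,4) for x in fit(PACK,[(p,d['region'].astype(np.float32))],[g[0],g[1],.43],.036)])
E
```

```text
56.3 [0.6574 0.1396 0.1444] yawdeg 114.41 F [-0.9  0.2  0.4] -0.0 q [ 0.21  0.63  0.38  1.32  0.   -0.22]
to go mm [ -2.2   0.6 -74.4]
scene full_1 0.85 [308, 209, 344, 250] [ 0.63  -0.106]
scene full_1 0.63 [285, 228, 322, 272] [ 0.551 -0.11 ]
scene full_1 0.62 [201, 273, 241, 310] [ 0.35  -0.084]
scene flat_1 0.92 [223, 163, 256, 200] [0.563 0.144]
scene flat_1 0.71 [189, 152, 216, 185] [0.521 0.236]
0.74 [0.545  0.1183 0.4741] 0.1028
0.44 [ 0.4826 -0.1238  0.7765] 0.5984
```

Both flats are seated at the expected bay positions. Now to switch on.

>>> {"api": "drive_tool", "payload": {"increments": [[[-2, 1, -25], [0, 0, 0], 0], [[0, 0, -25], [0, 0, 0], 0], [[0, 0, -20], [0, 0, 0], 0], [[0, 0, 0], [0, 0, 0], 0], [[0, 0, 0], [0, 0, 0], 0]]}}

```text
clock: 56.97
eef_pos: [0.6529, 0.1418, 0.0747]
tool_rot: [-0.213, 0.977, 0.0, -0.002]
ft_force: [0.3, 0.4, 0.1]
grip_width: -0.0
grasp_force: 0.0
```

```bash
python3 st.py .6552,.1402,.062
```

```text
56.9667 [0.6529 0.1418 0.0747] yawdeg 114.57 F [0.3 0.4 0.1] -0.0 q [ 0.21  0.67  0.26  1.17  0.   -0.21]
to go mm [  2.3  -1.6 -12.7]
```

>>> {"api": "drive_tool", "payload": {"increments": [[[2, -1, -6], [0, 0, 0], 0], [[0, 0, -3], [0, 0, 0], 0], [[0, 0, 0], [0, 0, 0], 0], [[0, 0, 0], [0, 0, 0], 0]]}}

```text
clock: 57.3
eef_pos: [0.657, 0.1406, 0.0673]
tool_rot: [-0.212, 0.977, -0.0, 0.001]
ft_force: [-0.1, 0.5, 0.3]
grip_width: -0.0
grasp_force: 0.0
```

>>> {"api": "drive_tool", "payload": {"increments": [[[0, 0, -3], [0, 0, 0], 0], [[0, 0, 0], [0, 0, 0], 0], [[0, 0, 0], [0, 0, 0], 0]]}}

```text
clock: 57.55
eef_pos: [0.6564, 0.1405, 0.0634]
tool_rot: [-0.212, 0.977, 0.0, -0.0]
ft_force: [0.3, -0.4, -0.2]
grip_width: -0.0001
grasp_force: 0.0
```

>>> {"api": "drive_tool", "payload": {"increments": [[[0, 0, -3], [0, 0, 0], 0], [[0, 0, 0], [0, 0, 0], 0], [[0, 0, 0], [0, 0, 0], 0]]}}

```text
clock: 57.8
eef_pos: [0.6563, 0.1416, 0.0617]
tool_rot: [-0.213, 0.977, 0.001, 0.0]
ft_force: [-3.0, 1.4, 5.1]
grip_width: -0.0001
grasp_force: 2.6
```

>>> {"api": "drive_tool", "payload": {"increments": [[[0, 0, -2], [0, 0, 0], 0], [[0, 0, 0], [0, 0, 0], 0], [[0, 0, 0], [0, 0, 0], 0]]}}

```text
clock: 58.05
eef_pos: [0.6559, 0.1426, 0.0605]
tool_rot: [-0.213, 0.977, 0.002, 0.0]
ft_force: [-4.8, 3.3, 9.0]
grip_width: 0.0001
grasp_force: 4.8
```

>>> {"api": "drive_tool", "payload": {"increments": [[[0, 0, -2], [0, 0, 0], 0], [[0, 0, 0], [0, 0, 0], 0], [[0, 0, 0], [0, 0, 0], 0]]}}

```text
clock: 58.3
eef_pos: [0.6559, 0.1425, 0.0604]
tool_rot: [-0.213, 0.977, 0.002, 0.001]
ft_force: [-8.5, 3.4, 16.5]
grip_width: -0.0
grasp_force: 8.7
```

>>> {"api": "drive_tool", "payload": {"increments": [[[0, 0, -2], [0, 0, 0], 0], [[0, 0, 0], [0, 0, 0], 0], [[0, 0, 0], [0, 0, 0], 0]]}}

```text
clock: 58.55
eef_pos: [0.656, 0.1426, 0.0602]
tool_rot: [-0.213, 0.977, 0.002, 0.001]
ft_force: [-11.1, 1.7, 23.9]
grip_width: -0.0002
grasp_force: 12.4
```

>>> {"api": "drive_tool", "payload": {"increments": [[[0, 0, 20], [0, 0, 0], 0], [[0, 0, 30], [0, 0, 0], 0], [[0, 0, 35], [0, 0, 0], 0], [[0, 0, 35], [0, 0, 0], 0], [[-35, 0, 30], [0, 0, 0], 0], [[-35, 0, 0], [0, 0, 0], 0], [[-35, 0, 0], [0, 0, 0], 0], [[-35, 5, 0], [0, 0, 0], 0]]}}

```text
clock: 59.22
eef_pos: [0.5188, 0.1449, 0.2021]
tool_rot: [-0.212, 0.977, -0.0, 0.001]
ft_force: [0.8, 0.3, 0.3]
grip_width: 0.0004
grasp_force: 0.0
```

>>> {"api": "drive_tool", "payload": {"increments": [[[-35, 30, 0], [0, 0, 0], 0], [[-35, 30, 0], [0, 0, 0], 0], [[-35, 30, 0], [0, 0, 0], 0], [[-25, 30, 0], [0, 0, 0], 0], [[-25, 30, 0], [0, 0, 0], 0], [[-25, 30, 0], [0, 0, 0], 0], [[-15, 30, 0], [0, 0, 0], 0], [[0, 30, 0], [0, 0, 0], 0]]}}

```text
clock: 59.88
eef_pos: [0.3317, 0.3779, 0.2022]
tool_rot: [-0.214, 0.977, 0.0, -0.0]
ft_force: [0.4, -0.7, 0.0]
grip_width: -0.0001
grasp_force: 0.0
```

>>> {"api": "drive_tool", "payload": {"increments": [[[-10, 30, 0], [0, 0, 0], 0], [[-10, 20, 0], [0, 0, 0], 0], [[0, 0, 0], [0, 0, 0], 0], [[0, 0, 0], [0, 0, 0], 0]]}}

```text
clock: 60.22
eef_pos: [0.3142, 0.4277, 0.2013]
tool_rot: [-0.214, 0.977, -0.0, -0.0]
ft_force: [-0.7, -0.4, -0.1]
grip_width: 0.0
grasp_force: 0.0
```

```bash
python3 - <<'E'
from fit import *
b=camera('top');a=camera('scene')
t=cv2.resize(b['image'][105:275,75:405,::-1],(790,407),interpolation=2)
old=cv2.imread('pics/top0.png');old=cv2.resize(old[195:240,270:330],(240,180),interpolation=2)
new=cv2.resize(cv2.resize(b['image'][:,:,::-1],None,fx=1.5,fy=1.5)[195:240,270:330],(240,180),interpolation=2)
s=cv2.resize(a['image'][140:176,255:303,::-1],(240,180),interpolation=2)
cv2.imwrite('pics/fin.png',np.vstack([t,np.pad(np.hstack([old,new,s]),((0,0),(0,70),(0,0)))]))
E
python3 look.py scene top;python3 st.py
```

```text
scene full_1 0.92 [203, 274, 244, 311] [ 0.349 -0.085]
scene full_1 0.68 [305, 205, 346, 251] [ 0.63  -0.107]
scene full_1 0.6 [286, 229, 323, 274] [ 0.55  -0.111]
scene full_1 0.55 [330, 194, 367, 234] [ 0.706 -0.107]
scene flat_1 0.91 [225, 161, 256, 198] [0.562 0.143]
scene flat_1 0.72 [191, 149, 218, 185] [0.521 0.236]
top full_1 0.95 [289, 180, 315, 213] [ 0.546 -0.111]
top full_1 0.86 [273, 262, 310, 300] [ 0.352 -0.082]
top full_1 0.8 [285, 149, 313, 184] [ 0.623 -0.109]
top full_1 0.71 [193, 142, 201, 150] [0.667 0.137]
top full_1 0.64 [148, 193, 183, 233] [0.508 0.214]
top full_1 0.63 [283, 115, 312, 152] [ 0.701 -0.108]
top full_1 0.18 [220, 120, 273, 149] [0.694 0.021]
top flat_1 0.83 [143, 194, 183, 232] [0.509 0.214]
top flat_1 0.76 [189, 173, 217, 214] [0.551 0.123]
60.6167 [0.3154 0.4262 0.2018] yawdeg 114.44 F [ 0.4 -0.4 -0.4] 0.0001 q [ 0.93  0.31  0.03  1.28 -0.    0.51]
```

View pics/fin.png

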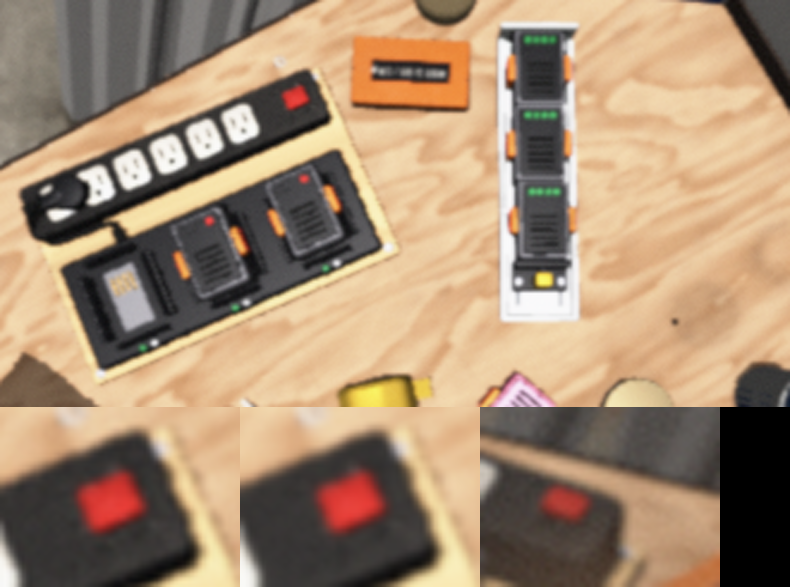

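The picture shows three charged packs end to end against the stop with the keeper tight. Both flat packs are seated in the bays, the rocker looks as at the start (on), and the bystanders are untouched.

```bash
python3 -c "
from workcell import job_done
print(job_done())"
```

```text
the job is handed in; nothing more can be done
None
```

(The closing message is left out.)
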